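# Clear the vacuum bed, fit the jigsaw blocks and clamp them

### The arm

A 6-joint arm with a two-finger parallel gripper is mounted at the origin on a cart in front of the work surface, level with it; the furniture and walls round the work are solid. World frame = base frame: x ahead of the robot, y to its left, z up, the work surface at z = 0. Lengths are in mm, angles in rad, forces in N, time in s.
With the tool pointing down it reaches from about 275 to 850 mm from the base axis. Payload 5.2 kg.
Tool frame: the origin (TCP) lies midway between the tips of the shut fingers; the grasp point (between the pads) lies behind it (hold_point_z is the z of the grasp point in the tool frame, in mm); z points along the fingers, x is the direction in which the jaws open and shut, and the axes are right-handed (so a half turn about z gives the same grasp; the last joint's range is limited). The gripper opens to 85 mm and grips with 20 to 120 N. Pads are 22 mm wide; open, the fingers measure 114 mm over their backs; the gripper's body (76 mm by 85 mm) begins 54 mm behind the grasp point. The pads swing forward as they close: fully open they stand 13 mm farther back than shut.
Start: joints at [1.105, 0.259, 1.535, -0, 1.348, -0.203], TCP at [142.859, 531.127, 231.31] pointing down, gripper open.
Joint ranges: [-3.14, 3.14], [-0.91, 2.08], [0.19, 2.58], [-1.22, 4.36], [0.22, 2.71], [-3.12, 3.12]. Speed limits (rad/s): [2.57, 2.57, 3.14, 3.14, 3.14, 3.14].

### API

Orientations are given as a rotation vector (axis times angle).
In Python, from plant import sense, camera, camera_model, job_done, hold_point_z gives the robot as it stands.
- The arm moves only by the tool servo_tool, never from a script. Its argument "motion" is a list that holds one entry, the list of rows, each a list of 6 numbers: the shift along the tool's x, y, z in cm, then the turn, a rotation vector about the tool's x, y, z in rad. A call has 1 to 20 rows; each row shifts and turns the commanded pose from where the row before left it, along the tool's axes as they then stand; what a row does not reach is not made up. A row lasts 1/10 s, in which the tool goes at most 50 mm and 8.59 degrees, less where a joint would pass 70% of its speed; a pose out of reach is approached as far as the arm can. A call is refused whole if a number of a shift passes 5 or a number of a turn 0.15, either way. A call with a gripper value outside its range is refused whole. "claw" is the finger opening in cm, from 0 to 8.54, set as the call begins (left out, the last holds). The fingers move at their own pace and stop on an object; the grip force is fixed at half the most. Time passes only in rows, so rows that do not move let the fingers close. It gives the time, the measured TCP pose, the force and the opening at its end, in the units of the state.
- sense(): the state, without advancing time (a new reading comes with each control period).
- camera(name): name is "side" or "top"; returns the picture (384x512x3 uint8, red, green, blue); there is no depth.
- camera_model(name): a dict with "intrinsics" (3x3 intrinsics, pixels), "R" (3x3) and "t" (3): a world point X has camera coordinates R X + t. Camera axes: x right, y down, z forward; pixel columns grow to the right and rows downward; lengths in mm; the calibration is good to about 2 mm. A picture is of the moment at which its call begins. camera_model takes no time and is no camera call.
- job_done(): hands the job in, once; it reports no verdict.
The state is a dict: "time_s": time; "joint_pos": joint angles; "joint_vel": joint speeds; "effort": joint torques, N m; "tool_pos": TCP position; "eef_rot": TCP orientation; "ft_force": force on the tool from outside, world axes, zero at the start; "wrist_torque": the same for the moment, N m; "finger_gap": finger opening in mm.
Only numpy, scipy, OpenCV 4.12 (cv2) and the standard library are available. Lean on these libraries where they do the work, as an engineer would, in place of code of your own. Each camera call takes 0.05 s, during which the arm holds its last target.

### The job

Take the sanding block out of the nest of the vacuum bed and lay it flat on the bench, then fit every loose jigsaw block on the bench into the nest: each goes in its own quarter and drops in flush in only one rotation, interlocked with its neighbours; a quarter whose block is missing stays empty. Once all are home, clamp them: press the green, the yellow and the blue key fully down in that order, one at a time, letting each spring back before the next. Leave the wax tin where it is.

Things in the scene. Friction and masses are not known exactly. Their poses are not given: they have to be found in the camera images.
- vacuum_bed: Fixed vacuum holding bed, grey and aluminium, 172 x 132 x 22 mm. Origin: centre of its square nest, at bench height; z up, x from the key panel across the nest, y to the left of that. Nest: recess 112 x 112 mm, floor 10 mm and rim top 22 mm above the bench, rims 10 mm wide. The black key panel (40 x 132 mm, as high as the rim, gauge 3 mm high at its -y end) adjoins on the -x side.
- block_pale: Loose pale jigsaw block, 70 g (may be absent): base 53 x 53 x 12 mm; knob (11 mm head, 12 mm out) mid -x side, socket mid -y side, notch for the rim tooth in its +x side at y = -16 mm. Bud to grip on the middle: 26 mm along x, 22 along y (flat cheeks), 12 to 36 mm above the underside. Origin: centre of the underside. Starts flat, bud up, any yaw. Home: axes along the bed's, base flush with the rim.
- home_pale (a point): Centre of the nest's far left quarter (seen from the key panel), on its floor, at x = +28, y = +28 mm in the bed's frame, axes along it: home of the origin of the pale block. The quarter is 56 x 56 mm (1.5 mm play round the block) with one rim tooth 9 mm wide, 6.5 mm long, full height: any other block or rotation sits 12 mm proud. Its suction port shuts by itself when left empty.
- block_tan: Loose mid-brown jigsaw block, 70 g (may be absent): base 53 x 53 x 12 mm; knob (11 mm head, 12 mm out) mid -y side, socket mid +x side, notch for the rim tooth in its +y side at x = -6 mm. Bud to grip on the middle: 26 mm along x, 22 along y (flat cheeks), 12 to 36 mm above the underside. Origin: centre of the underside. Starts flat, bud up, any yaw. Home: axes along the bed's, base flush with the rim.
- home_tan (a point): Centre of the nest's near left quarter (seen from the key panel), on its floor, at x = -28, y = +28 mm in the bed's frame, axes along it: home of the origin of the mid-brown block. The quarter is 56 x 56 mm (1.5 mm play round the block) with one rim tooth 9 mm wide, 6.5 mm long, full height: any other block or rotation sits 12 mm proud. Its suction port shuts by itself when left empty.
- block_dark: Loose dark brown jigsaw block, 70 g (may be absent): base 53 x 53 x 12 mm; knob (11 mm head, 12 mm out) mid +x side, socket mid +y side, notch for the rim tooth in its -y side at x = -6 mm. Bud to grip on the middle: 26 mm along x, 22 along y (flat cheeks), 12 to 36 mm above the underside. Origin: centre of the underside. Starts flat, bud up, any yaw. Home: axes along the bed's, base flush with the rim.
- home_dark (a point): Centre of the nest's near right quarter (seen from the key panel), on its floor, at x = -28, y = -28 mm in the bed's frame, axes along it: home of the origin of the dark brown block. The quarter is 56 x 56 mm (1.5 mm play round the block) with one rim tooth 9 mm wide, 6.5 mm long, full height: any other block or rotation sits 12 mm proud. Its suction port shuts by itself when left empty.
- block_red: Loose red-brown jigsaw block, 70 g (may be absent): base 53 x 53 x 12 mm; knob (11 mm head, 12 mm out) mid +y side, socket mid -x side, notch for the rim tooth in its +x side at y = +16 mm. Bud to grip on the middle: 26 mm along x, 22 along y (flat cheeks), 12 to 36 mm above the underside. Origin: centre of the underside. Starts flat, bud up, any yaw. Home: axes along the bed's, base flush with the rim.
- home_red (a point): Centre of the nest's far right quarter (seen from the key panel), on its floor, at x = +28, y = -28 mm in the bed's frame, axes along it: home of the origin of the red-brown block. The quarter is 56 x 56 mm (1.5 mm play round the block) with one rim tooth 9 mm wide, 6.5 mm long, full height: any other block or rotation sits 12 mm proud. Its suction port shuts by itself when left empty.
- key_green (a joint): Travel of the green key (pump; one white pip behind it), the left one seen from the panel towards the nest: 0 up, 0.005 m fully down. It springs back; 1.4 N starts it, about 5 N takes it fully down.
- key_green_top (a point): Centre of the green key's top face, 20 mm (bed's x) x 26 mm (bed's y), 31 mm above the bench while up, at x = -88, y = +44 mm in the bed's frame; keys stand 36 mm apart and are pressed straight down.
- key_yellow (a joint): Travel of the yellow key (valve; two white pips behind it), the middle one seen from the panel towards the nest: 0 up, 0.005 m fully down. It springs back; 1.4 N starts it, about 5 N takes it fully down.
- key_yellow_top (a point): Centre of the yellow key's top face, 20 mm (bed's x) x 26 mm (bed's y), 31 mm above the bench while up, at x = -88, y = +8 mm in the bed's frame; keys stand 36 mm apart and are pressed straight down.
- key_blue (a joint): Travel of the blue key (hold; three white pips behind it), the right one seen from the panel towards the nest: 0 up, 0.005 m fully down. It springs back; 1.4 N starts it, about 5 N takes it fully down.
- key_blue_top (a point): Centre of the blue key's top face, 20 mm (bed's x) x 26 mm (bed's y), 31 mm above the bench while up, at x = -88, y = -28 mm in the bed's frame; keys stand 36 mm apart and are pressed straight down.
- sand_block: Loose cork sanding block, 70 g: 51 mm along its x, 93 mm along its y, 28 mm high. Origin: centre of its underside. It starts lying flat on the nest floor, its y along the bed's y, in the way of the blocks. Grip its long sides. The bench top (bare, z = 0) is free for it beside and in front of the bed between the blocks; it ends at y = 0.42 on the left and x = 0.25 towards the robot.
- wax_tin: Bystander: loose round tin of wax with a green body, 68 mm across, 30 mm high, behind the bed. Origin: centre of its underside.

How it is judged (in metres and radians):
On the way, in this order (a step that is already met when the one before it is completed fails the run):
1. every block present is home in the nest, flush (horizontal distance between block_pale and home_pale below 0.007 m and z of block_pale in the frame of home_pale between -0.003 and 0.003 m and angle between each of block_pale, block_tan, block_dark, block_red's own z axis and vertical below 0.06 rad and angle between the x axis of each of block_pale, block_tan, block_dark, block_red and the x axis of vacuum_bed, either way round below 0.1 rad and horizontal distance between block_tan and home_tan below 0.007 m and z of block_tan in the frame of home_tan between -0.003 and 0.003 m and horizontal distance between block_dark and home_dark below 0.007 m and z of block_dark in the frame of home_dark between -0.003 and 0.003 m and horizontal distance between block_red and home_red below 0.007 m and z of block_red in the frame of home_red between -0.003 and 0.003 m), for 0.3 s.
2. the green key is pressed fully down (value of joint key_green above 0.004 m), for 0.05 s.
3. then, green back up, the yellow key is pressed fully down (value of joint key_yellow above 0.004 m and value of joint key_green below 0.0015 m), for 0.05 s.
4. then, yellow back up, the blue key is pressed fully down (value of joint key_blue above 0.004 m and value of joint key_yellow below 0.0015 m), for 0.05 s.
At the end, for the whole second after the job is handed in: Every block present lies at rest in its own quarter, within 7 mm of its home and 3 mm of flush, level within 0.06 rad, its x axis within 0.1 rad of the bed's; all keys are up again; the sanding block lies at rest flat on the bench top (underside within 4 mm of it, level within 0.06 rad) (all of step 1 and height (world z) of sand_block below 0.004 m and angle between sand_block's own z axis and vertical below 0.06 rad and linear speed of each of sand_block, block_pale, block_tan, block_dark, block_red below 0.02 m/s and value of joint each of key_green, key_yellow, key_blue below 0.0015 m); the robot touches nothing.
It fails at once if two keys are down at once (value of joint each of key_green, key_yellow above 0.003 m or value of joint each of key_yellow, key_blue above 0.003 m or value of joint each of key_green, key_blue above 0.003 m).
It fails at once if the wax tin is shifted more than 30 mm (distance of wax_tin from where it was at the start of the episode above 0.03 m).
Of block_pale, block_tan, block_dark, block_red only 3 to 4 are there at a start; the rules pass over those that are not, and their reading is None.
At some moment in a run one of block_pale, block_tan, block_dark, block_red may be knocked a few centimetres aside while the robot is not near it.
Once in a run the grip may slacken for a moment while it holds something.
It also fails if it takes over 210 s, if anything falls off the work surface, if the arm or the gripper's body presses on something with over 40 N, if the wrist force passes 120 N, or if a joint passes its speed limit or range.

## Working session

There is one attempt and no reset: what is moved stays moved. The work goes in short steps, Python scripts to look and compute and a tool call to move; the robot and the scene stay as the last step left them, time stands still between calls to the robot, and variables do not carry over. Pictures are saved under pics/ and viewed, and the job is handed in when it is done.

Besides the shell and the picture viewer there is one more tool, called after "Emit:" as name([rows], argument=value, ...), one row to a line, values as JSON. servo_tool: Moves the arm, as the interface text tells. Its arguments: {"type":"object","properties":{"motion":{"type":"array"},"claw":{"type":"number"}},"required":["motion"]}

```bash
ls; mkdir -p pics
python3 - <<'E'
from plant import *
import cv2
s=sense(); print(s)
print(hold_point_z)
for n in("top","side"):
    im=camera(n); cv2.imwrite(f"pics/{n}0.png",cv2.resize(im[:,:,::-1],(800,600),interpolation=cv2.INTER_CUBIC)); cv2.imwrite(f"pics/{n}0_raw.png",im[:,:,::-1])
    print(camera_model(n))
E
```

```text
pics
{'time_s': 0.0, 'joint_pos': array([ 1.10520943e+00,  2.59343985e-01,  1.53609027e+00, -1.40622103e-05,
        1.34802435e+00, -2.02816812e-01]), 'joint_vel': array([ 0.00069359,  0.00053105, -0.00022982, -0.00052388,  0.0018389 ,
       -0.00143121]), 'effort': array([ 1.76769877e-04, -4.46032870e+01, -2.90578651e+01, -5.56707837e-04,
        1.15420597e-02,  9.39620264e-06]), 'tool_pos': array([142.60964937, 530.63057754, 230.47129665]), 'eef_rot': array([ 2.49266157,  1.91077124, -0.00262762]), 'ft_force': array([ 0.12214764, -0.18033381, -0.11314251]), 'wrist_torque': array([ 0.0268156 , -0.02433747, -0.03296899]), 'finger_gap': 85.53416542257527}
-18.700000000000003
{'intrinsics': array([[354.00529319,   0.        , 253.03239697],
       [  0.        , 354.00529319, 188.94962594],
       [  0.        ,   0.        ,   1.        ]]), 'R': array([[-0.02800566, -0.99960713, -0.0011304 ],
       [-0.98961548,  0.02788519, -0.14100929],
       [ 0.14098541, -0.00283039, -0.99000763]]), 't': array([230.80965033, 555.51606974, 826.20300943])}
{'intrinsics': array([[388.61378063,   0.        , 256.91440214],
       [  0.        , 388.61378063, 186.963049  ],
       [  0.        ,   0.        ,   1.        ]]), 'R': array([[-9.60024477e-01, -2.79914607e-01,  9.03893350e-04],
       [-1.98458730e-01,  6.78370514e-01, -7.07409060e-01],
       [ 1.97400954e-01, -6.79309398e-01, -7.06803795e-01]]), 't': array([596.06612747,  -3.90862057, 933.91053831])}
```

View pics/top0.png

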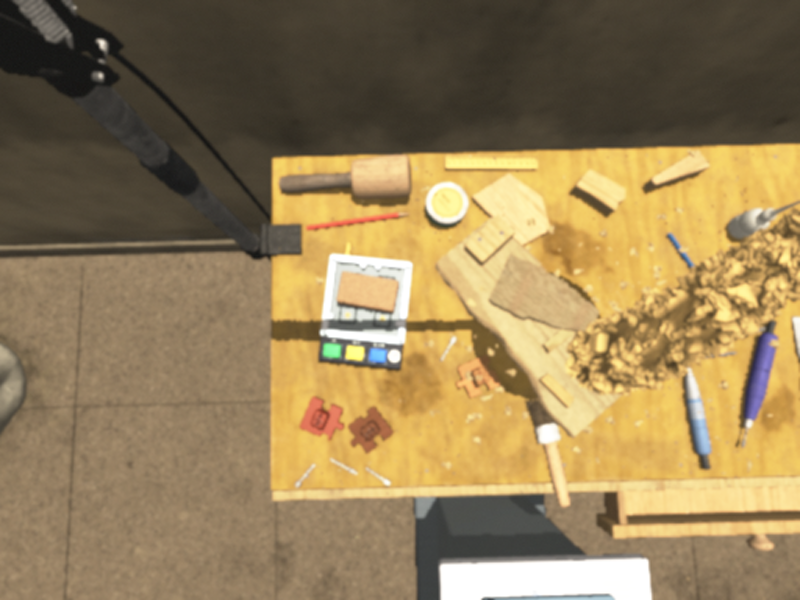

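View pics/side0.png

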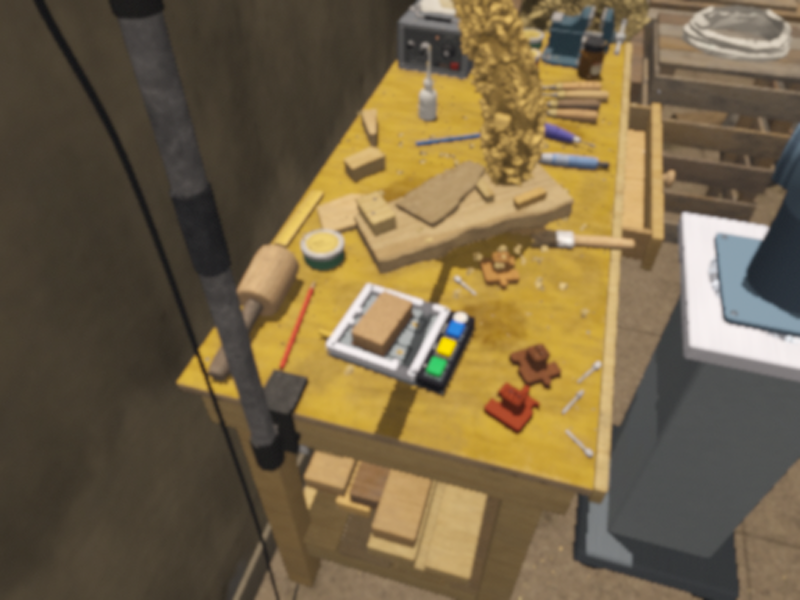

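```bash
cat > h.py <<'E'
import numpy as np,cv2
from plant import *
def proj(n,P):
    m=camera_model(n);P=np.atleast_2d(np.asarray(P,float));c=P@m["R"].T+m["t"];p=c@m["intrinsics"].T;return p[:,:2]/p[:,2:]
def ray(n,uv,z):
    m=camera_model(n);uv=np.atleast_2d(np.asarray(uv,float));d=np.c_[uv,np.ones(len(uv))]@np.linalg.inv(m["intrinsics"]).T@m["R"];o=-m["R"].T@m["t"]
    s=(z-o[2])/d[:,2];return o+d*s[:,None]
def rect(n,im,z,x0,x1,y0,y1,k):
    # map world plane z to image: up = +x, left = +y ; k px/mm
    c=np.array([[x1,y1,z],[x1,y0,z],[x0,y0,z],[x0,y1,z]],float)
    W=int((y1-y0)*k);H=int((x1-x0)*k)
    M=cv2.getPerspectiveTransform(proj(n,c).astype(np.float32),np.float32([[0,0],[W,0],[W,H],[0,H]]))
    return cv2.warpPerspective(im,M,(W,H),flags=cv2.INTER_CUBIC)
E
python3 - <<'E'
from h import *
for n in("top","side"):
    im=cv2.imread(f"pics/{n}0_raw.png")
    cv2.imwrite(f"pics/{n}0_rect.png",rect(n,im,12,250,650,80,430,1.5))
im=cv2.imread("pics/top0_raw.png")
cv2.imwrite("pics/t_left.png",cv2.resize(im[240:300,185:265],None,fx=9,fy=9,interpolation=cv2.INTER_CUBIC))
cv2.imwrite("pics/t_r.png",cv2.resize(im[215:265,280:330],None,fx=10,fy=10,interpolation=cv2.INTER_CUBIC))
cv2.imwrite("pics/t_bed.png",cv2.resize(im[155:240,195:275],None,fx=7,fy=7,interpolation=cv2.INTER_CUBIC))
E
```

```text
(no output)
```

View pics/top0_rect.png

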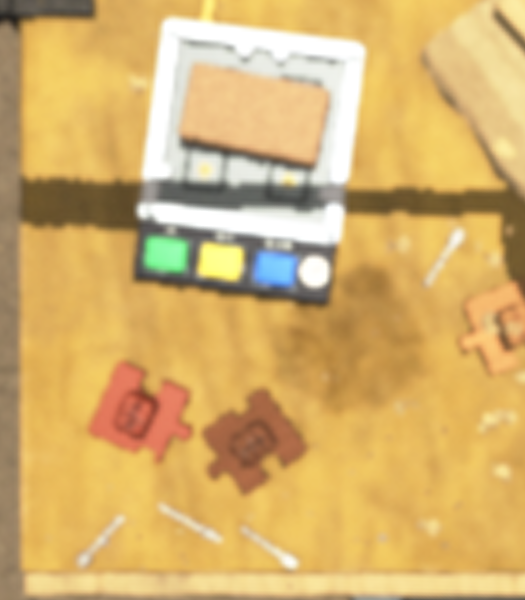

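View pics/t_left.png

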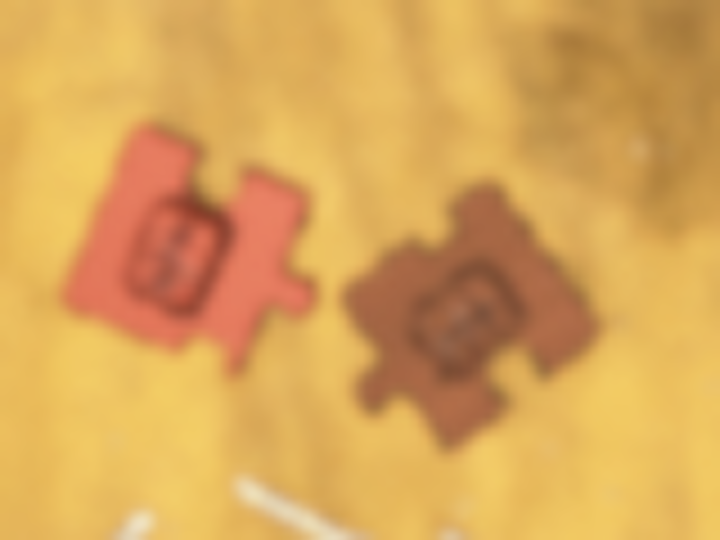

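View pics/t_r.png

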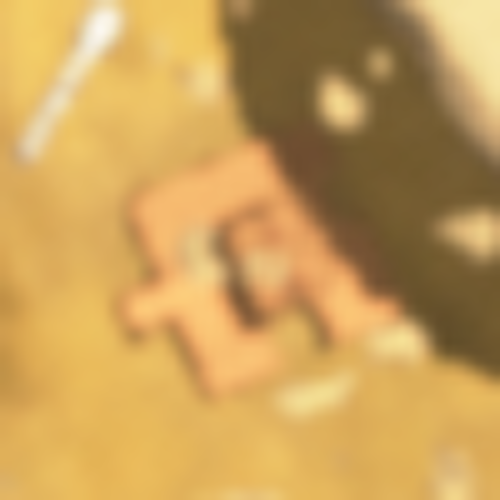

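View pics/t_bed.png

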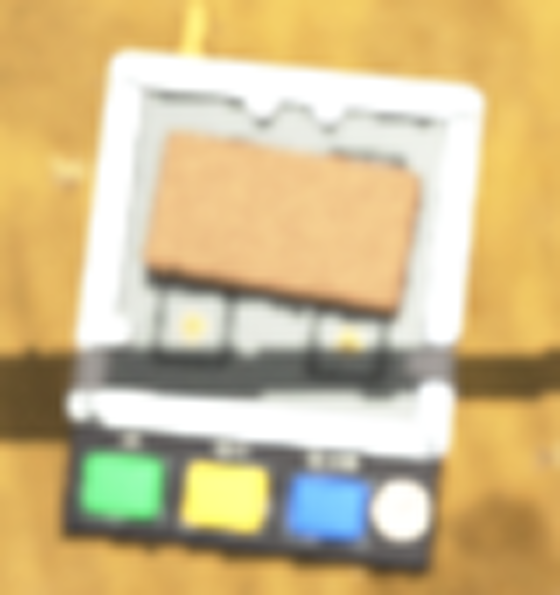

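Run:
```python
from h import *
im=cv2.imread("pics/top0_raw.png")
g=(255*(im/255.)**0.55).clip(0,255).astype(np.uint8)
a=rect("top",g,12,300,440,60,180,5)
im2=cv2.imread("pics/side0_raw.png");g2=(255*(im2/255.)**0.55).clip(0,255).astype(np.uint8)
b=rect("side",g2,12,300,440,60,180,5)
h=np.hstack([a,b]);print(h.shape)
cv2.imwrite("pics/t_r2.png",cv2.resize(h,(800,int(800*h.shape[0]/h.shape[1]))))
```

```text
(700, 1200, 3)
```

View pics/t_r2.png

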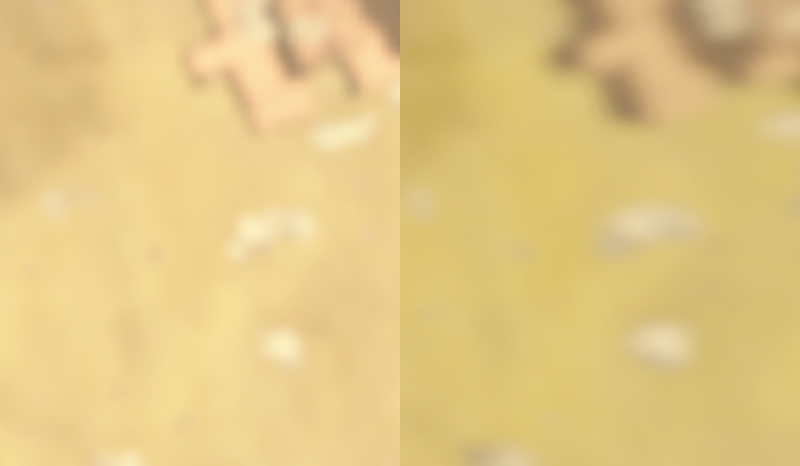

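Run:
```python
from h import *
im=cv2.imread("pics/top0_raw.png")
g=(255*(im/255.)**0.5).clip(0,255).astype(np.uint8)
a=rect("top",g,12,380,480,40,140,6)
im2=cv2.imread("pics/side0_raw.png");g2=(255*(im2/255.)**0.5).clip(0,255).astype(np.uint8)
b=rect("side",g2,12,380,480,40,140,6)
h=np.hstack([a,b])
cv2.imwrite("pics/t_r3.png",cv2.resize(h,(800,400)))
```

```text
(no output)
```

View pics/t_r3.png

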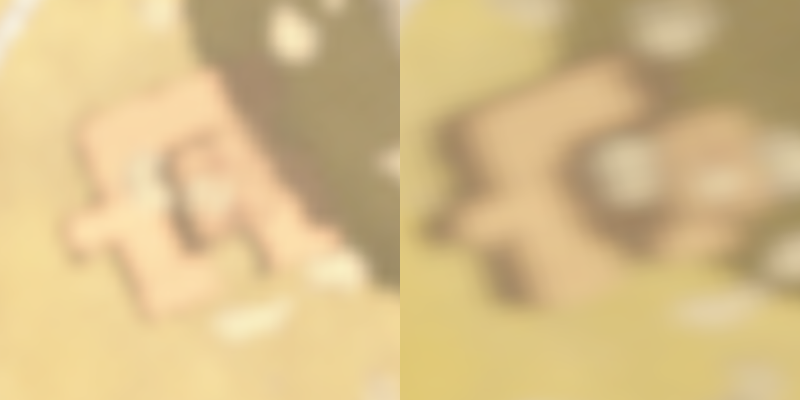

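Run:
```python
from h import *
im=cv2.imread("pics/top0_raw.png").astype(float)
r=im[:,:,2]/(im[:,:,1]+3)
v=((r-0.9)/(1.9-0.9)*255).clip(0,255).astype(np.uint8)
a=rect("top",v,12,380,480,40,140,6)
cv2.imwrite("pics/t_r4.png",a)
r=im[:,:,1]/(im[:,:,0]+3)
```

```text
(no output)
```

View pics/t_r4.png

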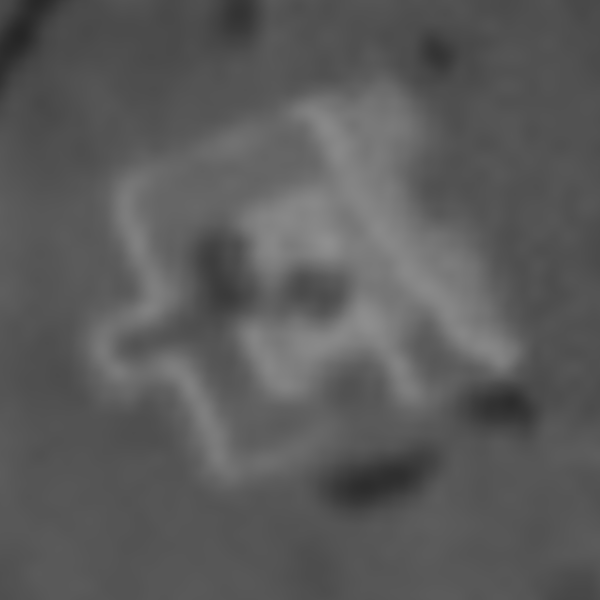

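Run:
```python
from h import *
for n in("top","side"):
    m=camera_model(n);print(n,"cam centre",(-m["R"].T@m["t"]).round())
K=5
im=cv2.imread("pics/top0_raw.png")
# blocks
x0,x1,y0,y1=270,420,220,400
a=rect("top",im,12,x0,x1,y0,y1,K);hsv=cv2.cvtColor(a,cv2.COLOR_BGR2HSV)
def W(p): p=np.atleast_2d(p);return np.c_[x1-p[:,1]/K,y1-p[:,0]/K]
af=a.astype(float);ratio=af[:,:,2]/(af[:,:,1]+1)
m=((ratio>1.48)*255).astype(np.uint8)
cv2.imwrite("pics/mask.png",m)
cs,_=cv2.findContours(m,cv2.RETR_EXTERNAL,cv2.CHAIN_APPROX_NONE)
for c in sorted(cs,key=cv2.contourArea)[-2:]:
    mm=np.zeros_like(m);cv2.drawContours(mm,[c],-1,255,-1)
    k=cv2.getStructuringElement(cv2.MORPH_ELLIPSE,(13*K+1,13*K+1))
    o=cv2.morphologyEx(mm,cv2.MORPH_OPEN,cv2.getStructuringElement(cv2.MORPH_ELLIPSE,(71,71)))
    oo=cv2.findContours(o,cv2.RETR_EXTERNAL,cv2.CHAIN_APPROX_NONE)[0];oo=max(oo,key=cv2.contourArea)
    r=cv2.minAreaRect(oo);print("area mm2",cv2.contourArea(c)/K/K,W(r[0]),np.array(r[1])/K,r[2])
    d=cv2.subtract(mm,cv2.morphologyEx(mm,cv2.MORPH_OPEN,k))
    cc=max(cv2.findContours(d,cv2.RETR_EXTERNAL,cv2.CHAIN_APPROX_NONE)[0],key=cv2.contourArea);M=cv2.moments(cc)
    print("knob",W([M['m10']/M['m00'],M['m01']/M['m00']]))
# keys
h=cv2.cvtColor(im,cv2.COLOR_BGR2HSV)
h=cv2.cvtColor(cv2.resize(im,None,fx=4,fy=4,interpolation=cv2.INTER_CUBIC),cv2.COLOR_BGR2HSV)
for nme,lo,hi in(("g",(55,120,90),(85,255,255)),("y",(24,150,200),(34,255,255)),("b",(98,120,90),(120,255,255))):
    m=cv2.inRange(h,lo,hi);m[:205*4]=0;m[245*4:]=0;m[:,:195*4]=0;m[:,270*4:]=0
    c=max(cv2.findContours(m,cv2.RETR_EXTERNAL,cv2.CHAIN_APPROX_NONE)[0],key=cv2.contourArea)
    r=cv2.minAreaRect(c);M=cv2.moments(c);u=(np.array([M['m10']/M['m00'],M['m01']/M['m00']])+.5)/4-.5
    print(nme,u.round(2),ray("top",u,31).round(1),np.array(r[1])/4*2.25)
```

```text
top cam centre [440. 218. 897.]
side cam centre [387. 804. 657.]
area mm2 2240.42 [[355.41894531 261.68983154]] [49.67164917 53.94872437] 54.782405853271484
knob [[337.57753934 286.21370529]]
area mm2 2688.7400000000002 [[374.62322083 335.36708984]] [58.1567627  54.14066772] 24.415550231933594
knob [[361.67969476 306.3704269 ]]
g [211.15 225.32] [[476.5 319.5  31. ]] [23.95087767 16.27549946]Traceback (most recent call last):
  File "<stdin>", line 29, in <module>
ZeroDivisionError: float division by zero
```

View pics/mask.png

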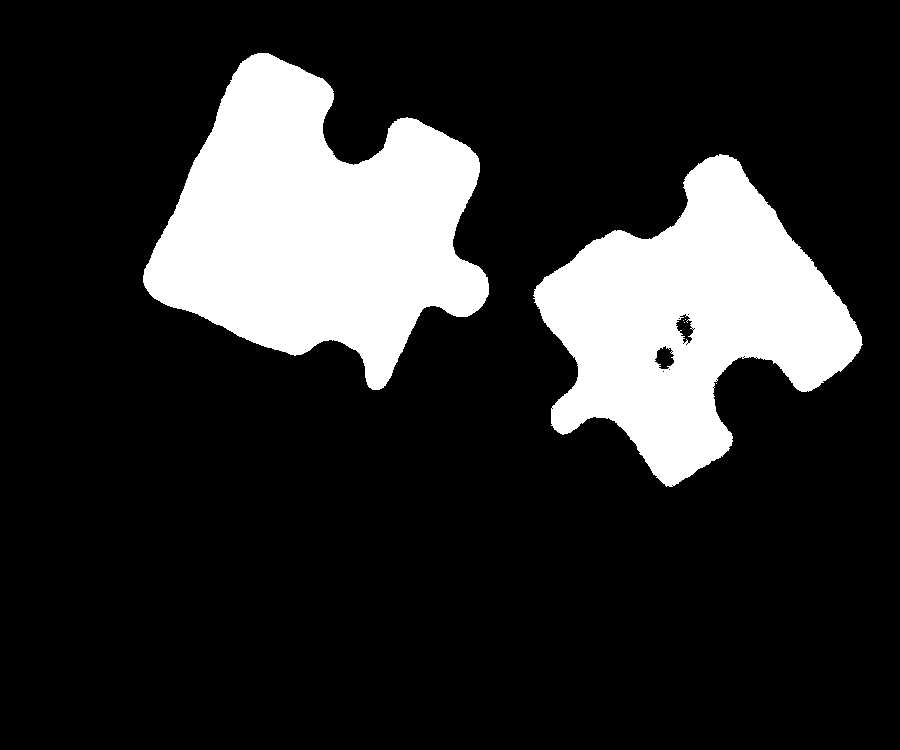

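```bash
cat >> h.py <<'E'
FEAT=dict(pale=dict(knob='-x',sock='-y',notch=('+x',-16)),tan=dict(knob='-y',sock='+x',notch=('+y',-6)),dark=dict(knob='+x',sock='+y',notch=('-y',-6)),red=dict(knob='+y',sock='-x',notch=('+x',16)))
def fitblock(name,pts,x,y,yaw,band=6,it=8):
    """pts: world Nx2 contour points of the base top outline. returns x,y,yaw, half sizes"""
    f=FEAT[name];hs=26.5
    for _ in range(it):
        c,s=np.cos(yaw),np.sin(yaw);q=(pts-[x,y])@np.array([[c,-s],[s,c]])
        A=[];b=[];w={}
        for side in('+x','-x','+y','-y'):
            ax=0 if side[1]=='x' else 1;sg=1 if side[0]=='+' else -1
            d=q[:,ax]*sg-hs;t=q[:,1-ax]
            k=(abs(d)<band)&(abs(t)<22)
            if side in(f['knob'],f['sock']):k&=abs(t)>10.5
            if side==f['notch'][0]:k&=abs(t-f['notch'][1])>8
            w[side]=(k.sum(),d[k].mean() if k.sum() else None)
            n=k.sum();J=np.zeros((n,4));J[:,ax]=sg;J[:,2]=(sg*t[k] if ax==0 else -sg*t[k]);J[:,3]=1
            # q_ax*sg moves by +dx*sg ; rotation by da moves point (x,y) by da*(-y,x)
            J[:,2]=(-sg*t[k] if ax==0 else sg*t[k])
            ww=1/np.sqrt(max(n,1));A.append(J*ww);b.append(d[k]*ww)
        sol=np.linalg.lstsq(np.vstack(A),np.concatenate(b),rcond=None)[0]
        dx,dy,da,_=sol
        x+=c*dx-s*dy;y+=s*dx+c*dy;yaw+=da
        band=max(3,band-.5)
    return x,y,yaw,sol[3],{k:(v[0],None if v[1] is None else round(v[1],2)) for k,v in w.items()}
def cnts(m):return sorted(cv2.findContours(m,cv2.RETR_EXTERNAL,cv2.CHAIN_APPROX_NONE)[0],key=cv2.contourArea)
E
python3 - <<'E'
from h import *
K=5
im=cv2.imread("pics/top0_raw.png")
x0,x1,y0,y1=270,420,220,400
def W(p): p=np.atleast_2d(p);return np.c_[x1-p[:,1]/K,y1-p[:,0]/K]
af=rect("top",im,12,x0,x1,y0,y1,K).astype(float);ratio=af[:,:,2]/(af[:,:,1]+1)
for th in(1.35,1.45):
    cs=cnts(((ratio>th)*255).astype(np.uint8))
    for c in cs[-2:]:
        p=W(c[:,0,:].astype(float));cen=p.mean(0)
        if cen[1]>300: print(th,"red",fitblock("red",p,374.6,334.5,np.radians(155.6)))
        else: print(th,"dark",fitblock("dark",p,355.4,261.7,np.radians(125.2)))
# tan
x0,x1,y0,y1=380,480,40,140
af=rect("top",im,12,x0,x1,y0,y1,K).astype(float);ratio=af[:,:,2]/(af[:,:,1]+3)
h4=cv2.cvtColor(cv2.resize(im,None,fx=4,fy=4,interpolation=cv2.INTER_CUBIC),cv2.COLOR_BGR2HSV)
for nme,lo,hi in(("g",(50,90,70),(88,255,255)),("y",(25,170,215),(34,255,255)),("b",(98,100,70),(122,255,255))):
    m=cv2.inRange(h4,lo,hi);m[:205*4]=0;m[245*4:]=0;m[:,:200*4]=0;m[:,262*4:]=0
    c=cnts(m)[-1] if cnts(m) else None
    r=cv2.minAreaRect(c);u=(np.array(r[0])+.5)/4-.5
    print(nme,u.round(2),ray("top",u,31).round(1),np.array(r[1])/4*2.45)
g=rect("top",im,22,430,610,210,350,5)
for i,x in enumerate(range(440,610,10)): cv2.line(g,(0,(610-x)*5),(8 if x%50 else 25,(610-x)*5),(255,0,255),1)
for y in range(210,350,10): cv2.line(g,((350-y)*5,0),((350-y)*5,8 if y%50 else 25),(255,0,255),1)
g=cv2.resize(g,None,fx=600/900,fy=600/900,interpolation=cv2.INTER_AREA)
cv2.imwrite("pics/bed_r.png",g);print(g.shape)
E
```

```text
1.35 dark (np.float64(356.24058026409193), np.float64(260.4872114351402), np.float64(2.195468713766955), np.float64(0.32175049943921485), {'+x': (np.int64(108), np.float64(0.42)), '-x': (np.int64(219), np.float64(0.42)), '+y': (np.int64(112), np.float64(0.23)), '-y': (np.int64(131), np.float64(0.23))})
1.35 red (np.float64(375.8479134753852), np.float64(337.2040358258447), np.float64(2.7233870451144955), np.float64(1.3340853446222247), {'+x': (np.int64(140), np.float64(1.39)), '-x': (np.int64(107), np.float64(1.39)), '+y': (np.int64(111), np.float64(1.28)), '-y': (np.int64(202), np.float64(1.28))})
1.45 dark (np.float64(356.2045639238327), np.float64(260.46235212780374), np.float64(2.1978299295565766), np.float64(-1.317259873487007), {'+x': (np.int64(107), np.float64(-1.19)), '-x': (np.int64(198), np.float64(-1.19)), '+y': (np.int64(102), np.float64(-1.45)), '-y': (np.int64(128), np.float64(-1.45))})
1.45 red (np.float64(375.81852675207926), np.float64(337.2875399932871), np.float64(2.7222863323750723), np.float64(0.3302396548136266), {'+x': (np.int64(141), np.float64(0.41)), '-x': (np.int64(104), np.float64(0.41)), '+y': (np.int64(105), np.float64(0.25)), '-y': (np.int64(201), np.float64(0.25))})
g [212.01 224.05] [[479.5 317.4  31. ]] [29.01030884 22.61097546]Traceback (most recent call last):
  File "<stdin>", line 20, in <module>
cv2.error: OpenCV(4.12.0) /io/opencv/modules/imgproc/src/convhull.cpp:143: error: (-215:Assertion failed) total >= 0 && (depth == CV_32F || depth == CV_32S) in function 'convexHull'
```

Run:
```python
from h import *
im=cv2.imread("pics/top0_raw.png")
h=cv2.cvtColor(im,cv2.COLOR_BGR2HSV)
for u in((212,224),(227,226),(242,227)): print(h[u[1],u[0]])
h4=cv2.cvtColor(cv2.resize(im,None,fx=4,fy=4,interpolation=cv2.INTER_CUBIC),cv2.COLOR_BGR2HSV)
for nme,lo,hi in(("g",(50,130,90),(88,255,255)),("y",(23,160,130),(34,255,255)),("b",(100,140,90),(122,255,255))):
    m=cv2.inRange(h4,lo,hi);m[:217*4]=0;m[236*4:]=0;m[:,:204*4]=0;m[:,255*4:]=0
    if not cnts(m): continue
    c=cnts(m)[-1]
    r=cv2.minAreaRect(c);u=(np.array(r[0])+.5)/4-.5
    print(nme,u.round(2),ray("top",u,31).round(1),np.array(r[1])/4*2.45)
g=rect("top",im,22,430,610,210,350,5)
for i,x in enumerate(range(440,610,10)): cv2.line(g,(0,(610-x)*5),(8 if x%50 else 25,(610-x)*5),(255,0,255),1)
for y in range(210,350,10): cv2.line(g,((350-y)*5,0),((350-y)*5,8 if y%50 else 25),(255,0,255),1)
g=cv2.resize(g,None,fx=600/900,fy=600/900,interpolation=cv2.INTER_AREA)
cv2.imwrite("pics/bed_r.png",g);print(g.shape)
```

```text
[ 68 111 252]
[ 30 111 255]
[101 129 254]
g [215.   227.88] [[470.  310.2  31. ]] [1.225  3.0625]
b [239.7  229.04] [[465.5 250.2  31. ]] [26.03629684 12.15550134]
(600, 467, 3)
```

View pics/bed_r.png

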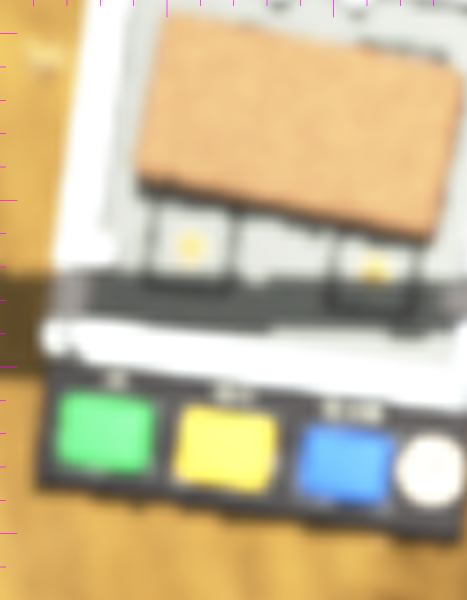

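Run:
```python
from h import *
im=cv2.imread("pics/top0_raw.png")
K=4
x0,x1,y0,y1=430,640,190,360
def W(p): p=np.atleast_2d(p);return np.c_[x1-p[:,1]/K,y1-p[:,0]/K]
a=rect("top",im,31,x0,x1,y0,y1,K)
h=cv2.cvtColor(a,cv2.COLOR_BGR2HSV)
for n,lo,hi in(("g",(55,60,150),(85,255,255)),("y",(24,60,170),(36,255,255)),("b",(95,60,150),(115,255,255))):
    m=cv2.inRange(h,lo,hi);q=np.zeros_like(m)
    q[(x1-495)*K:(x1-445)*K,(y1-340)*K:(y1-225)*K]=255;m&=q
    c=cnts(m)[-1];r=cv2.minAreaRect(c);M=cv2.moments(c)
    print(n,W(r[0]),W([M['m10']/M['m00'],M['m01']/M['m00']]),np.array(r[1])/K,r[2])
g=rect("top",im,22,x0,x1,y0,y1,K)
hs=cv2.cvtColor(g,cv2.COLOR_BGR2HSV)
cv2.imwrite("pics/bed_s.png",np.hstack([cv2.resize(g,None,fx=.55,fy=.55),cv2.cvtColor(cv2.resize(hs[:,:,1],None,fx=.55,fy=.55),cv2.COLOR_GRAY2BGR)]))
for n in('g',):
  pass
# edge lines: left outer rim (y+), far outer rim, right outer rim using saturation>60 transition along scanlines
S=hs[:,:,1].astype(float);V=hs[:,:,2].astype(float)
def cross(prof,coord,th,frm):
    # first index where prof>th going outward
    i=np.argmax(prof>th)
    if i==0:return None
    return coord[i-1]+(th-prof[i-1])/(prof[i]-prof[i-1])*(coord[i]-coord[i-1])
L=[];R=[];F=[]
for x in range(530,600,3):
    r=int((x1-x)*K); cols=np.arange(0,S.shape[1])
    # centre line approx col for y=~280
    c0=int((y1-300)*K); p=S[r,:c0][::-1]; q=cross(p,cols[:c0][::-1],70,0); 
for x in range(538,596,3):
    r=int((x1-x)*K)
    # left: start on rim ~ find from white location
    row=S[r]
    white=np.where((row<25)&(V[r]>235))[0]
    if len(white)==0: continue
    l=white[0]
    p=row[:l+1][::-1];c=np.arange(l+1)[::-1];q=cross(p,c,70,0)
    if q is not None:L.append((x,y1-q/K))
    l=white[-1];p=row[l:];c=np.arange(l,len(row));q=cross(p,c,70,0)
    if q is not None:R.append((x,y1-q/K))
for y in range(235,325,3):
    c_=int((y1-y)*K);col=S[:,c_];white=np.where((col<25)&(V[:,c_]>235))[0]
    if len(white)==0: continue
    l=white[0];p=col[:l+1][::-1];c=np.arange(l+1)[::-1];q=cross(p,c,70,0)
    if q is not None:F.append((x1-q/K,y))
L,R,F=map(np.array,(L,R,F))
for n,A,ax in(("L",L,0),("R",R,0),("F",F,1)):
    f=np.polyfit(A[:,ax],A[:,1-ax],1);res=A[:,1-ax]-np.polyval(f,A[:,ax])
    k=abs(res)<1.0;f=np.polyfit(A[k,ax],A[k,1-ax],1);res=A[k,1-ax]-np.polyval(f,A[k,ax])
    print(n,len(A),k.sum(),f,np.degrees(np.arctan(f[0])),res.std(), "at 560/280:",np.polyval(f,560 if ax==0 else 280))
```

```text
g [[479.78581238 317.35835266]] [[479.90735862 317.25229905]] [29.21059227 23.77434921] 3.900493860244751
y [[475.27456665 281.40968323]] [[475.32367082 281.47339284]] [30.27839088 24.40517807] 8.746162414550781
b [[470.19569397 246.37546539]] [[470.29998941 246.22634183]] [29.69466019 23.91889954] 6.20344877243042
L 20 20 [-1.33324116e-01  4.05707046e+02] -7.594124459474482 0.09380532084171431 at 560/280: 331.04554073450225
R 16 16 [-1.31587195e-01  2.67374651e+02] -7.4963221788765 0.13167263641088486 at 560/280: 193.68582200683284
F 30 20 [1.16380633e-01 5.99380962e+02] 6.638256080679032 0.4267105794279875 at 560/280: 631.9675397664626
```

View pics/bed_s.png

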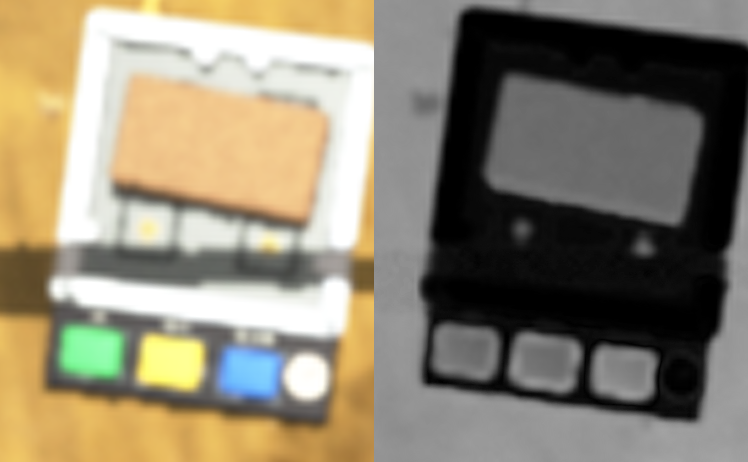

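Run:
```python
from h import *
import json
im=cv2.imread("pics/top0_raw.png")
K=4
x0,x1,y0,y1=430,640,190,360
B=np.array([561.5,262.2]);yaw=-0.1327
R=np.array([[np.cos(yaw),-np.sin(yaw)],[np.sin(yaw),np.cos(yaw)]])
def W(p): p=np.atleast_2d(p);return np.c_[x1-p[:,1]/K,y1-p[:,0]/K]
a=rect("top",im,38,x0,x1,y0,y1,K);h=cv2.cvtColor(a,cv2.COLOR_BGR2HSV)
m=cv2.inRange(h,(5,60,150),(18,255,255));m[(x1-500)*K:]=0;m[:, :(y1-325)*K]=0
c=cnts(m)[-1];r=cv2.minAreaRect(c);w=W(r[0])[0];print("sand",w,np.array(r[1])/K,r[2],"bed",(w-B)@R)
# side camera keys
im=cv2.imread("pics/side0_raw.png")
a=rect("side",im,31,x0,x1,y0,y1,K);h=cv2.cvtColor(a,cv2.COLOR_BGR2HSV)
for n,lo,hi in(("g",(50,60,100),(85,255,255)),("y",(24,100,170),(36,255,255)),("b",(95,60,100),(118,255,255))):
    m=cv2.inRange(h,lo,hi);q=np.zeros_like(m)
    q[(x1-500)*K:(x1-445)*K,(y1-345)*K:(y1-220)*K]=255;m&=q
    c=cnts(m)[-1];r=cv2.minAreaRect(c);print(n,W(r[0]),np.array(r[1])/K,r[2])
for n,k in(("g",44),("y",8),("b",-28)):print(n,B+R@[-88,k])
for n,k in(("tan",(-28,28)),("dark",(-28,-28)),("red",(28,-28))):print(n,B+R@k)
a=rect("side",im,38,x0,x1,y0,y1,K);h=cv2.cvtColor(a,cv2.COLOR_BGR2HSV);cv2.imwrite("pics/s38.png",cv2.resize(a,None,fx=.7,fy=.7))
```

```text
sand [571.17744446 259.04624939] [92.18221283 52.18968582] 11.956583976745605 bed [10.00963849 -1.84559245]
g [[481.20385742 320.13076782]] [34.41963577 25.36510277] 7.125016689300537
y [[476.46644592 283.5692749 ]] [29.53930473 22.30605888] 7.853313446044922
b [[471.83444214 249.75675964]] [31.44130707 26.71483421] 9.462322235107422
g [480.09535134 317.45652157]
y [475.33215951 281.77302393]
b [470.56896769 246.08952629]
tan [537.45087325 293.65853625]
dark [530.04146375 238.15087325]
red [585.54912675 230.74146375]
```

View pics/s38.png

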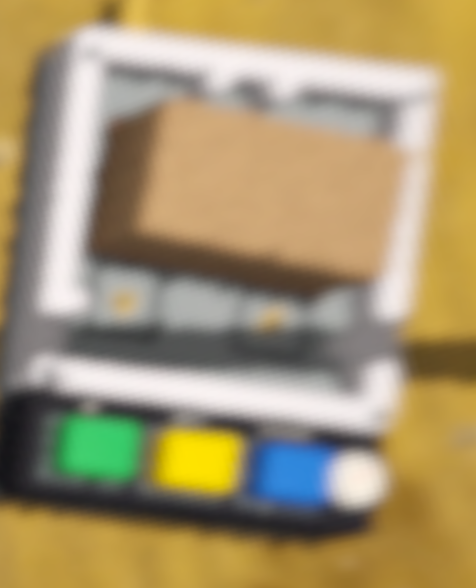

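Add to h.py:
```python
from scipy.spatial.transform import Rotation as Ro
def st():
    s=sense();R=Ro.from_rotvec(s["eef_rot"]).as_matrix();return s,R,np.degrees(np.arctan2(R[1,0],R[0,0]))
def plan(x,y,z,th):
    """th deg jaw angle; prints turn about tool z (rad) then shift (cm) in tool axes after the turn"""
    s,R,t=st();d=(th-t+90)%180-90
    s6=s["joint_pos"][5]
    turn=-np.radians(d)
    u=np.radians(t+d);D=np.array([x,y,z])-s["tool_pos"]
    X=np.array([np.cos(u),np.sin(u),0]);Y=np.array([np.sin(u),-np.cos(u),0])
    print("t=%.2f pos"%s["time_s"],s["tool_pos"].round(1),"th %.2f tilt %.4f j6 %.2f gap %.1f F"%(t,np.arccos(-R[2,2]),s6,s["finger_gap"]),s["ft_force"].round(1))
    print("turn z rad: %.4f (deg %.1f) ; shift cm: x %.3f y %.3f z %.3f"%(turn,d,D@X/10,D@Y/10,-D[2]/10))
def bed(p,B=(561.5,262.2),yaw=-0.1327):
    c,s=np.cos(yaw),np.sin(yaw);return np.array(B)+np.array([[c,-s],[s,c]])@p
```

```text
(no output)
```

Emit:
servo_tool([
  [[0, 0, 0, 0, 0, 0.138], [0, 0, 0, 0, 0, 0.138], [0, 0, 0, 0, 0, 0.138], [0, 0, 0, 0, 0, 0.138], [0, 0, 0, 0, 0, 0.138], [0, 0, 0, 0, 0, 0.138], [0, 0, 0, 0, 0, 0.138], [0, 0, 0, 0, 0, 0.138], [0, 0, 0, 0, 0, 0.138], [0, 0, 0, 0, 0, 0.138], [0, 0, 0, 0, 0, 0.138], [0, 0, 0, 0, 0, 0]],
], claw=6.4)

```text
time_s: 1.3
tool_pos: [142.7, 530.8, 230.8]
eef_rot: [3.123, -0.331, -0.001]
ft_force: [0.7, -1.1, 0.5]
finger_gap: 64.3
```

```bash
python3 -c "
from h import *
plan(571.2,259,110,-12)"
```

```text
t=1.30 pos [142.7 530.8 230.8] th -12.10 tilt 0.0010 j6 1.32 gap 64.3 F [ 0.7 -1.1  0.5]
turn z rad: -0.0018 (deg 0.1) ; shift cm: x 47.561 y 17.683 z 12.084
```

Emit:
servo_tool([
  [[2.5, 0.93, 0.6, 0, 0, 0], [2.5, 0.93, 0.6, 0, 0, 0], [2.5, 0.93, 0.6, 0, 0, 0], [2.5, 0.93, 0.6, 0, 0, 0], [2.5, 0.93, 0.6, 0, 0, 0], [2.5, 0.93, 0.6, 0, 0, 0], [2.5, 0.93, 0.6, 0, 0, 0], [2.5, 0.93, 0.6, 0, 0, 0], [2.5, 0.93, 0.6, 0, 0, 0], [2.5, 0.93, 0.6, 0, 0, 0], [2.5, 0.93, 0.6, 0, 0, 0], [2.5, 0.93, 0.6, 0, 0, 0], [2.5, 0.93, 0.6, 0, 0, 0], [2.5, 0.93, 0.6, 0, 0, 0], [2.5, 0.93, 0.6, 0, 0, 0], [2.5, 0.93, 0.6, 0, 0, 0], [2.5, 0.93, 0.6, 0, 0, 0], [2.5, 0.93, 0.6, 0, 0, 0], [2.5, 0.93, 0.6, 0, 0, 0], [0, 0, 0.5, 0, 0, 0]],
])

```text
time_s: 3.3
tool_pos: [573.4, 257.1, 111.5]
eef_rot: [3.124, -0.328, 0.002]
ft_force: [-0.0, 0.7, -0.6]
finger_gap: 64.0
```

```bash
python3 -c "
from h import *
plan(571.2,259,21,-12)
for n in('top','side'): cv2.imwrite('pics/%s1.png'%n,camera(n)[:,:,::-1])
a=cv2.imread('pics/top1.png')[130:250,190:330];b=cv2.imread('pics/side1.png')[130:270,180:350]
a=cv2.resize(a,(400,343),interpolation=cv2.INTER_CUBIC);b=cv2.resize(b,(400,343),interpolation=cv2.INTER_CUBIC)
cv2.imwrite('pics/v1.png',np.hstack([a,b]))
"
```

```text
t=3.30 pos [573.4 257.1 111.5] th -11.97 tilt 0.0014 j6 0.45 gap 64.0 F [-0.   0.7 -0.6]
turn z rad: 0.0005 (deg -0.0) ; shift cm: x -0.250 y -0.140 z 9.052
```

View pics/v1.png

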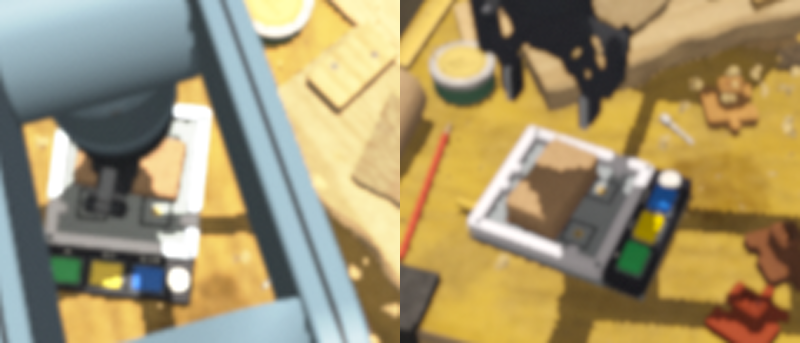

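Emit:
servo_tool([
  [[-0.25, -0.14, 1, 0, 0, 0], [0, 0, 1, 0, 0, 0], [0, 0, 1, 0, 0, 0], [0, 0, 1, 0, 0, 0], [0, 0, 1, 0, 0, 0], [0, 0, 1, 0, 0, 0], [0, 0, 1, 0, 0, 0], [0, 0, 0.7, 0, 0, 0], [0, 0, 0.5, 0, 0, 0], [0, 0, 0.5, 0, 0, 0], [0, 0, 0.3, 0, 0, 0], [0, 0, 0, 0, 0, 0], [0, 0, 0, 0, 0, 0]],
])

```text
time_s: 4.7
tool_pos: [568.6, 261.2, 22.6]
eef_rot: [-3.124, 0.329, -0.001]
ft_force: [-0.1, -0.4, 0.1]
finger_gap: 64.1
```

```bash
python3 -c "
from h import *
plan(571.2,259,21,-12)
for n in('top','side'): cv2.imwrite('pics/%s2.png'%n,camera(n)[:,:,::-1])
b=cv2.imread('pics/side2.png')[130:270,180:350]
cv2.imwrite('pics/v2.png',cv2.resize(b,(800,659),interpolation=cv2.INTER_CUBIC)[:600])
"
```

```text
t=4.70 pos [568.6 261.2  22.6] th -12.03 tilt 0.0005 j6 0.46 gap 64.1 F [-0.1 -0.4  0.1]
turn z rad: -0.0005 (deg 0.0) ; shift cm: x 0.296 y 0.164 z 0.156
```

View pics/v2.png

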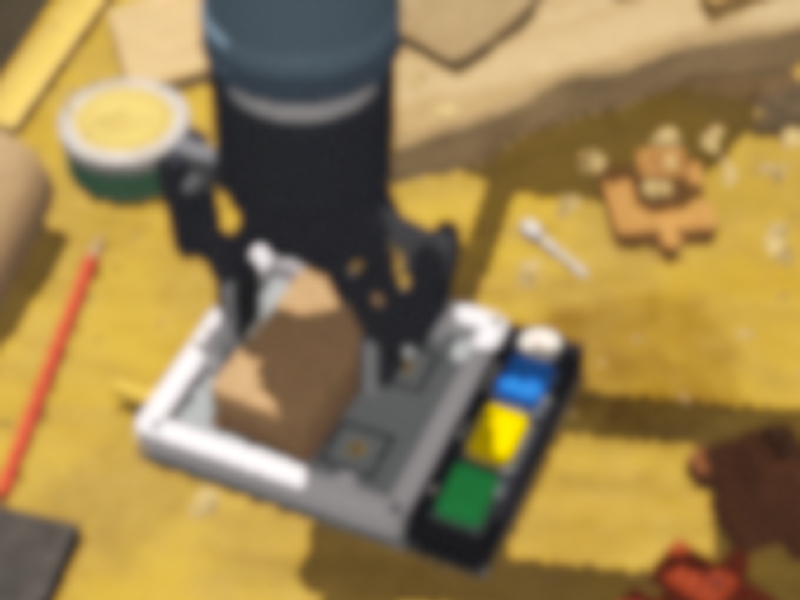

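Emit:
servo_tool([
  [[0.15, 0.08, 0.1, 0, 0, 0], [0.15, 0.08, 0, 0, 0, 0], [0, 0, 0, 0, 0, 0], [0, 0, 0, 0, 0, 0]],
])

```text
time_s: 5.2
tool_pos: [571.1, 258.9, 21.4]
eef_rot: [-3.124, 0.33, -0.0]
ft_force: [0.3, -0.2, 0.0]
finger_gap: 63.6
```

Emit:
servo_tool([
  [[0, 0, 0, 0, 0, 0], [0, 0, 0, 0, 0, 0], [0, 0, 0, 0, 0, 0], [0, 0, 0, 0, 0, 0], [0, 0, 0, 0, 0, 0], [0, 0, 0, 0, 0, 0], [0, 0, 0, 0, 0, 0], [0, 0, 0, 0, 0, 0]],
], claw=4.5)

```text
time_s: 6.0
tool_pos: [571.4, 259.1, 21.7]
eef_rot: [-3.124, 0.329, -0.001]
ft_force: [0.6, -0.4, 6.0]
finger_gap: 49.5
```

Emit:
servo_tool([
  [[0, 0, -0.5, 0, 0, 0], [0, 0, -1, 0, 0, 0], [0, 0, -1.5, 0, 0, 0], [0, 0, -1.5, 0, 0, 0], [0, 0, -1.5, 0, 0, 0], [0, 0, -1.0, 0, 0, 0.05], [0, 0, 0, 0, 0, 0.12], [0, 0, 0, 0, 0, 0.12], [0, 0, 0, 0, 0, 0.12], [0, 0, 0, 0, 0, 0.12], [0, 0, 0, 0, 0, 0.12], [0, 0, 0, 0, 0, 0.12], [0, 0, 0, 0, 0, 0.12], [0, 0, 0, 0, 0, 0.12], [0, 0, 0, 0, 0, 0.12], [0, 0, 0, 0, 0, 0.12], [0, 0, 0, 0, 0, 0.11], [0, 0, 0, 0, 0, 0], [0, 0, 0, 0, 0, 0]],
])

```text
time_s: 7.9
tool_pos: [571.3, 259.1, 92.3]
eef_rot: [-2.225, 2.217, -0.001]
ft_force: [-0.3, -0.4, -0.3]
finger_gap: 49.5
```

```bash
python3 -c "
from h import *
plan(382,172,90,-90)"
```

```text
t=7.90 pos [571.3 259.1  92.3] th -89.78 tilt 0.0012 j6 1.82 gap 49.5 F [-0.3 -0.4 -0.3]
turn z rad: 0.0038 (deg -0.2) ; shift cm: x 8.708 y 18.934 z 0.230
```

Emit:
servo_tool([
  [[0.3, 0.8, 0, 0, 0, 0], [0.7, 1.5, 0, 0, 0, 0], [0.7, 1.5, 0, 0, 0, 0], [0.7, 1.5, 0, 0, 0, 0], [0.7, 1.5, 0, 0, 0, 0], [0.7, 1.5, 0, 0, 0, 0], [0.7, 1.5, 0, 0, 0, 0], [0.7, 1.5, 0, 0, 0, 0], [0.7, 1.5, 0, 0, 0, 0], [0.7, 1.5, 0, 0, 0, 0], [0.7, 1.5, 0, 0, 0, 0], [0.7, 1.5, 0, 0, 0, 0], [0.7, 1.6, 0, 0, 0, 0], [0, 0, 1.5, 0, 0, 0], [0, 0, 1.5, 0, 0, 0], [0, 0, 1.5, 0, 0, 0], [0, 0, 1, 0, 0, 0], [0, 0, 0.5, 0, 0, 0], [0, 0, 0, 0, 0, 0], [0, 0, 0, 0, 0, 0]],
])

```text
time_s: 9.9
tool_pos: [382.4, 171.9, 31.6]
eef_rot: [-2.222, 2.22, -0.001]
ft_force: [0.6, -0.7, 0.1]
finger_gap: 49.6
```

```bash
python3 -c "
from h import *
plan(382,172,12,-90)
for n in('top','side'): cv2.imwrite('pics/%s3.png'%n,camera(n)[:,:,::-1])
b=cv2.imread('pics/side3.png')[130:330,220:420]
a=cv2.imread('pics/top3.png')[150:330,170:350]
cv2.imwrite('pics/v3.png',np.hstack([cv2.resize(b,(400,400)),cv2.resize(a,(400,400))]))
"
```

```text
t=9.90 pos [382.4 171.9  31.6] th -89.93 tilt 0.0005 j6 1.72 gap 49.6 F [ 0.6 -0.7  0.1]
turn z rad: 0.0012 (deg -0.1) ; shift cm: x -0.011 y 0.040 z 1.965
```

View pics/v3.png

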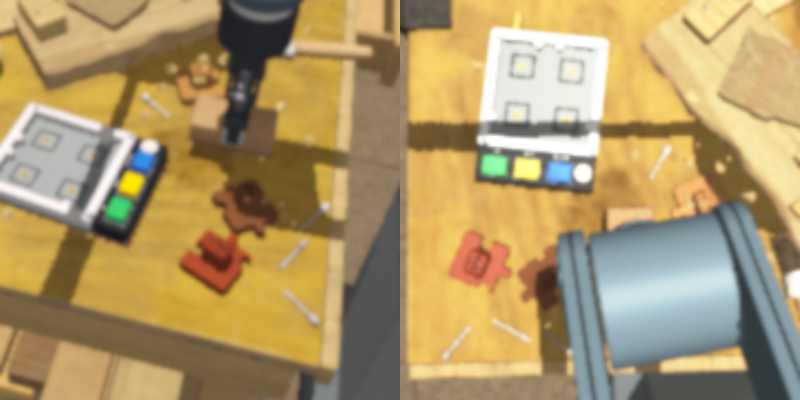

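Held level above the free spot between dark and tan. Lower, release, lift.

Emit:
servo_tool([
  [[0, 0, 0.5, 0, 0, 0], [0, 0, 0.5, 0, 0, 0], [0, 0, 0.4, 0, 0, 0], [0, 0, 0.3, 0, 0, 0], [0, 0, 0.2, 0, 0, 0], [0, 0, 0.1, 0, 0, 0], [0, 0, 0, 0, 0, 0], [0, 0, 0, 0, 0, 0]],
])

```text
time_s: 10.8
tool_pos: [381.9, 171.8, 11.7]
eef_rot: [2.222, -2.22, -0.0]
ft_force: [-2.8, -1.4, 6.5]
finger_gap: 49.5
```

Emit:
servo_tool([
  [[0, 0, 0, 0, 0, 0], [0, 0, 0, 0, 0, 0], [0, 0, 0, 0, 0, 0], [0, 0, 0, 0, 0, 0], [0, 0, -0.5, 0, 0, 0], [0, 0, -1, 0, 0, 0], [0, 0, -1.5, 0, 0, 0], [0, 0, -1.5, 0, 0, 0], [0, 0, -1.5, 0, 0, 0], [0, 0, -1.5, 0, 0, 0], [0, 0, -1.0, 0, 0, 0], [0, 0, 0, 0, 0, 0]],
], claw=6.4)

```text
time_s: 12.0
tool_pos: [383.3, 172.1, 98.0]
eef_rot: [-2.22, 2.218, -0.003]
ft_force: [1.2, 0.2, -0.3]
finger_gap: 64.0
```

```bash
python3 -c "
from h import *
plan(434,87.1,110,-69.3)
import math
for n,p in (('dark',(356.2,260.5,125.8+90)),('red',(375.8,337.2,156+90))):plan(p[0],p[1],110,p[2])
"
```

```text
t=12.00 pos [383.3 172.1  98. ] th -89.95 tilt 0.0036 j6 1.72 gap 64.0 F [ 1.2  0.2 -0.3]
turn z rad: -0.3603 (deg 20.6) ; shift cm: x 9.740 y -1.743 z -1.199
t=12.00 pos [383.3 172.1  98. ] th -89.95 tilt 0.0036 j6 1.72 gap 64.0 F [ 1.2  0.2 -0.3]
turn z rad: 0.9469 (deg -54.3) ; shift cm: x -2.978 y 8.757 z -1.199
t=12.00 pos [383.3 172.1  98. ] th -89.95 tilt 0.0036 j6 1.72 gap 64.0 F [ 1.2  0.2 -0.3]
turn z rad: 0.4198 (deg -24.1) ; shift cm: x -14.783 y 7.399 z -1.199
```

Run:
```python
from h import *
im=cv2.imread("pics/top3.png");K=4
g=rect("top",im,10,480,640,190,340,K)
cv2.imwrite("pics/nest.png",g)
h=cv2.cvtColor(g,cv2.COLOR_BGR2HSV);print(g.shape)
S=h[:,:,1]
for th in(50,70):
    m=((S>th)*255).astype(np.uint8)
    for c in cnts(m):
        A=cv2.contourArea(c)/K/K
        M=cv2.moments(c)
        if 5<A<150:print(th,A,640-M['m01']/M['m00']/K,340-M['m10']/M['m00']/K)
```

```text
(640, 600, 3)
50 27.6875 585.1478555304741 230.81094808126412
50 38.03125 537.0651876198302 293.7660914817858
50 38.75 592.7796370967742 286.45880376344087
50 56.21875 528.5530850472485 237.76644432091905
50 71.8125 493.2827096025529 338.58035973310126
50 74.84375 481.7420668058455 248.8473208072373
70 6.28125 585.1919568822553 230.8138474295191
70 12.28125 537.3057675996607 293.81340118744697
70 14.4375 592.7638888888889 286.4406565656566
70 30.875 528.443572874494 237.7753036437247
70 55.4375 492.8664505824878 338.8383126644119
70 59.21875 481.5174582233949 249.10105540897098
```

View pics/nest.png

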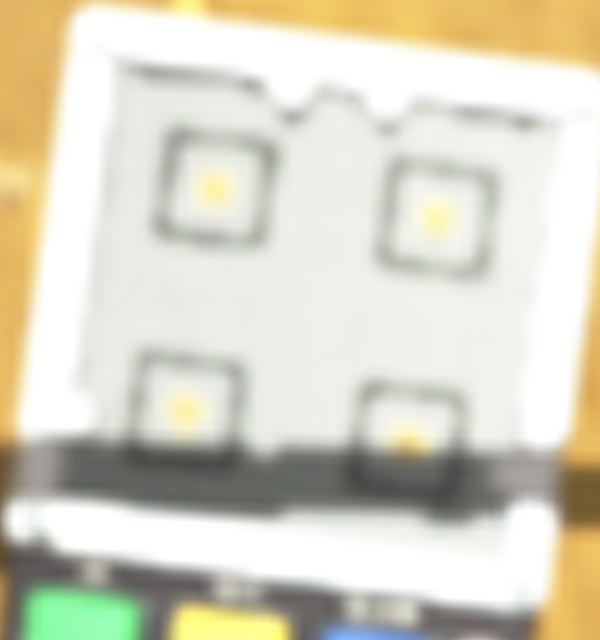

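Emit:
servo_tool([
  [[0, 0, 0, 0, 0, 0.14], [0, 0, 0, 0, 0, 0.14], [0, 0, 0, 0, 0, 0.14], [-0.8, 0.4, 0, 0, 0, 0], [-1.4, 0.7, 0, 0, 0, 0], [-1.4, 0.7, 0, 0, 0, 0], [-1.4, 0.7, 0, 0, 0, 0], [-1.4, 0.7, 0, 0, 0, 0], [-1.4, 0.7, 0, 0, 0, 0], [-1.4, 0.7, 0, 0, 0, 0], [-1.4, 0.7, 0, 0, 0, 0], [-1.4, 0.7, 0, 0, 0, 0], [-1.4, 0.7, 0, 0, 0, 0], [-1.4, 0.7, 0, 0, 0, 0], [0, 0, 0, 0, 0, 0], [0, 0, 0, 0, 0, 0], [0, 0, 0, 0, 0, 0]],
], claw=4.0)

```text
time_s: 13.7
tool_pos: [374.5, 336.7, 96.1]
eef_rot: [1.711, -2.634, 0.0]
ft_force: [-0.1, -0.2, -0.3]
finger_gap: 39.9
```

```bash
python3 -c "
from h import *
plan(375.8,337.2,15,66)
for n in('top','side'): cv2.imwrite('pics/%s4.png'%n,camera(n)[:,:,::-1])
b=cv2.imread('pics/side4.png')[130:330,220:420]
a=cv2.imread('pics/top4.png')[150:330,170:350]
cv2.imwrite('pics/v4.png',np.hstack([cv2.resize(b,(400,400)),cv2.resize(a,(400,400))]))
"
```

```text
t=13.70 pos [374.5 336.7  96.1] th -114.00 tilt 0.0007 j6 2.50 gap 39.9 F [-0.1 -0.2 -0.3]
turn z rad: 0.0001 (deg -0.0) ; shift cm: x -0.095 y -0.096 z 8.114
```

View pics/v4.png

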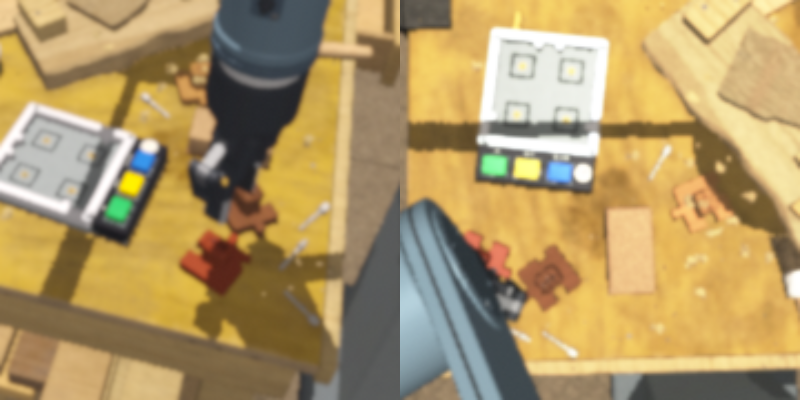

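Run:
```python
from h import *
im=cv2.imread("pics/top4.png");K=5
x0,x1,y0,y1=310,460,110,230
def W(p): p=np.atleast_2d(p);return np.c_[x1-p[:,1]/K,y1-p[:,0]/K]
a=rect("top",im,28,x0,x1,y0,y1,K);h=cv2.cvtColor(a,cv2.COLOR_BGR2HSV)
print(h[(x1-382)*K,(y1-172)*K],h[(x1-382)*K,(y1-215)*K])
H=h.astype(int);print(H[(x1-382)*K,::25].tolist())
m=cv2.inRange(h,(0,60,190),(17,140,255))
m=cv2.morphologyEx(m,cv2.MORPH_OPEN,np.ones((25,25)))
c=cnts(m)[-1];r=cv2.minAreaRect(c);print(W(r[0]),np.array(r[1])/K,r[2])
x0,x1,y0,y1=270,420,220,320
a=rect("top",im,12,x0,x1,y0,y1,K).astype(float);ratio=a[:,:,2]/(a[:,:,1]+1)
c=cnts(((ratio>1.4)*255).astype(np.uint8))
for q in c[-3:]: print(cv2.contourArea(q)/25,W(q[:,0].astype(float)).mean(0))
```

```text
[ 18 108 241] [ 18 157 213]
[[19, 150, 221], [20, 145, 228], [20, 148, 229], [18, 157, 213], [18, 160, 202], [18, 164, 199], [18, 160, 187], [15, 119, 203], [17, 106, 242], [18, 106, 242], [18, 106, 242], [17, 108, 241], [18, 107, 241], [18, 105, 244], [18, 105, 243], [17, 107, 242], [18, 108, 241], [19, 139, 231], [20, 152, 235], [20, 156, 232], [20, 158, 231], [20, 156, 234], [20, 156, 234], [20, 154, 230]]
[[347.6 190.9]] [17.2 11.8] 90.0
562.94 [375.6232381  312.31809524]
2465.4 [355.1094162  261.14105461]
```

Run:
```python
from h import *
im=cv2.imread("pics/top4.png");K=5
x0,x1,y0,y1=310,460,110,230
def W(p): p=np.atleast_2d(p);return np.c_[x1-p[:,1]/K,y1-p[:,0]/K]
a=rect("top",im,28,x0,x1,y0,y1,K);h=cv2.cvtColor(a,cv2.COLOR_BGR2HSV)
m=((h[:,:,1]<125)*255).astype(np.uint8)
m=cv2.morphologyEx(m,cv2.MORPH_OPEN,np.ones((75,75)))
c=cnts(m)[-1];r=cv2.minAreaRect(c);print(W(r[0]),np.array(r[1])/K,r[2])
```

```text
[[384.16237793 171.73560791]] [90.01019897 49.2269043 ] 89.33380126953125
```

Emit:
servo_tool([
  [[-0.1, -0.1, 1, 0, 0, 0], [0, 0, 1.2, 0, 0, 0], [0, 0, 1.2, 0, 0, 0], [0, 0, 1.2, 0, 0, 0], [0, 0, 1.2, 0, 0, 0], [0, 0, 1.0, 0, 0, 0], [0, 0, 0.7, 0, 0, 0], [0, 0, 0.4, 0, 0, 0], [0, 0, 0.2, 0, 0, 0], [0, 0, 0, 0, 0, 0], [0, 0, 0, 0, 0, 0]],
])

```text
time_s: 14.9
tool_pos: [376.4, 337.8, 15.7]
eef_rot: [-1.71, 2.634, -0.0]
ft_force: [0.4, 0.1, 0.7]
finger_gap: 40.3
```

```bash
python3 -c "
from h import *
plan(375.8,337.2,15,66)
cv2.imwrite('pics/side5.png',camera('side')[:,:,::-1])
b=cv2.imread('pics/side5.png')[190:310,280:400]
cv2.imwrite('pics/v5.png',cv2.resize(b,(600,600),interpolation=cv2.INTER_CUBIC))
"
```

```text
t=14.90 pos [376.4 337.8  15.7] th -114.02 tilt 0.0008 j6 2.50 gap 40.3 F [0.4 0.1 0.7]
turn z rad: -0.0003 (deg 0.0) ; shift cm: x 0.083 y 0.027 z 0.068
```

View pics/v5.png

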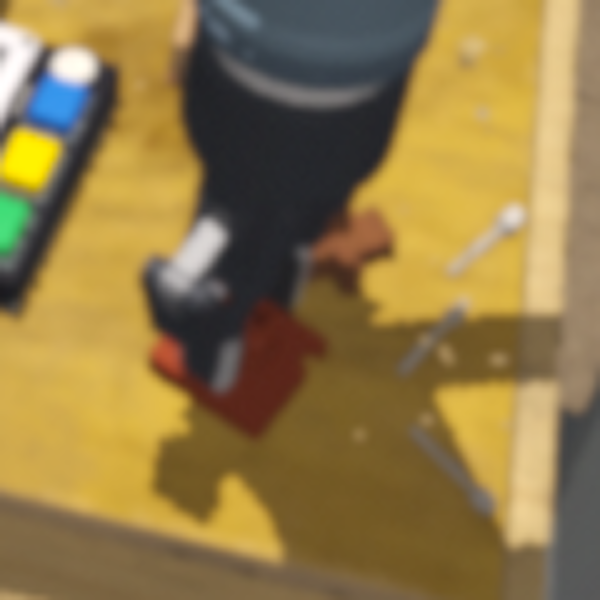

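Emit:
servo_tool([
  [[0, 0, 0, 0, 0, 0], [0, 0, 0, 0, 0, 0], [0, 0, 0, 0, 0, 0], [0, 0, 0, 0, 0, 0], [0, 0, 0, 0, 0, 0], [0, 0, 0, 0, 0, 0], [0, 0, 0, 0, 0, 0]],
], claw=1.2)

```text
time_s: 15.65
tool_pos: [376.5, 337.9, 15.9]
eef_rot: [-1.71, 2.634, -0.0]
ft_force: [-1.0, 0.1, 5.3]
finger_gap: 20.4
```

Emit:
servo_tool([
  [[0, 0, -0.5, 0, 0, 0], [0, 0, -1, 0, 0, 0], [0, 0, -1.5, 0, 0, 0], [0, 0, -1.5, 0, 0, 0], [0, 0, -1.5, 0, 0, -0.05], [0, 0, -1.5, 0, 0, -0.136], [0, 0, 0, 0, 0, -0.136], [0, 0, 0, 0, 0, -0.136], [0, 0, 0, 0, 0, -0.136], [0, 0, 0, 0, 0, -0.136], [0, 0, 0, 0, 0, -0.136], [0, 0, 0, 0, 0, -0.136], [0, 0, 0, 0, 0, -0.136], [0, 0, 0, 0, 0, -0.136], [0, 0, 0, 0, 0, -0.136], [0, 0, 0, 0, 0, -0.136], [0, 0, 0, 0, 0, -0.136], [0, 0, 0, 0, 0, -0.136], [0, 0, 0, 0, 0, -0.136], [0, 0, 0, 0, 0, -0.136]],
])

```text
time_s: 17.65
tool_pos: [376.0, 337.6, 90.8]
eef_rot: [-3.137, -0.166, -0.0]
ft_force: [0.3, 0.8, -0.3]
finger_gap: 20.6
```

Emit:
servo_tool([
  [[0, 0, 0, 0, 0, -0.136], [0, 0, 0, 0, 0, -0.136], [0, 0, 0, 0, 0, -0.136], [0, 0, 0, 0, 0, -0.136], [0, 0, 0, 0, 0, -0.136], [0, 0, 0, 0, 0, -0.136], [0, 0, 0, 0, 0, -0.136], [0, 0, 0, 0, 0, -0.136], [0, 0, 0, 0, 0, -0.136], [0, 0, 0, 0, 0, -0.112], [0, 0, 0, 0, 0, 0], [0, 0, 0, 0, 0, 0]],
])

```text
time_s: 18.85
tool_pos: [376.0, 337.6, 90.7]
eef_rot: [2.369, 2.063, 0.0]
ft_force: [-0.4, -0.4, 0.1]
finger_gap: 20.9
```

```bash
sed -i 's/B=(561.5,262.2),yaw=-0.1327/B=(561.2,262.3),yaw=-0.1344/' h.py; python3 -c "
from h import *
p=bed((28,-28));print(p)
plan(p[0],p[1],80,82.3)"
```

```text
[585.19561251 230.80062571]
t=18.85 pos [376.  337.6  90.7] th 82.10 tilt 0.0002 j6 -0.92 gap 20.9 F [-0.4 -0.4  0.1]
turn z rad: -0.0034 (deg 0.2) ; shift cm: x -7.785 y 22.158 z 1.065
```

Emit:
servo_tool([
  [[-0.2, 0.7, 0, 0, 0, -0.003], [-0.5, 1.4, 0, 0, 0, 0], [-0.5, 1.4, 0, 0, 0, 0], [-0.5, 1.4, 0, 0, 0, 0], [-0.5, 1.4, 0, 0, 0, 0], [-0.5, 1.4, 0, 0, 0, 0], [-0.5, 1.4, 0, 0, 0, 0], [-0.5, 1.4, 0, 0, 0, 0], [-0.5, 1.4, 0, 0, 0, 0], [-0.5, 1.4, 0, 0, 0, 0], [-0.5, 1.4, 0, 0, 0, 0], [-0.5, 1.4, 0, 0, 0, 0], [-0.5, 1.4, 0, 0, 0, 0], [-0.5, 1.4, 0, 0, 0, 0], [-0.5, 1.4, 0, 0, 0, 0], [-0.5, 1.4, 0, 0, 0, 0], [-0.1, 0.5, 1, 0, 0, 0], [0, 0, 1.5, 0, 0, 0], [0, 0, 0.5, 0, 0, 0], [0, 0, 0, 0, 0, 0]],
])

```text
time_s: 20.85
tool_pos: [584.6, 231.0, 58.7]
eef_rot: [-2.361, -2.069, 0.004]
ft_force: [-0.0, -0.7, 0.6]
finger_gap: 20.5
```

Emit:
servo_tool([
  [[0, 0, 0, 0, 0, 0], [0, 0, 0, 0, 0, 0]],
])

```text
time_s: 21.05
tool_pos: [586.2, 231.4, 61.0]
eef_rot: [2.362, 2.07, 0.001]
ft_force: [0.2, 0.3, -1.0]
finger_gap: 20.9
```

```bash
python3 -c "
from h import *
p=bed((28,-28))
plan(p[0],p[1],25,82.3)
for n in('top','side'): cv2.imwrite('pics/%s6.png'%n,camera(n)[:,:,::-1])
b=cv2.imread('pics/side6.png')[170:260,190:310]
a=cv2.imread('pics/top6.png')[150:240,190:310]
cv2.imwrite('pics/v6.png',np.vstack([cv2.resize(x,(400,300),interpolation=cv2.INTER_CUBIC) for x in(b,a)]))
cv2.imwrite('pics/v6s.png',cv2.resize(b,(800,600),interpolation=cv2.INTER_CUBIC))
"
```

```text
t=21.05 pos [586.2 231.4  61. ] th 82.47 tilt 0.0011 j6 -1.24 gap 20.9 F [ 0.2  0.3 -1. ]
turn z rad: 0.0030 (deg -0.2) ; shift cm: x -0.077 y -0.089 z 3.596
```

View pics/v6.png

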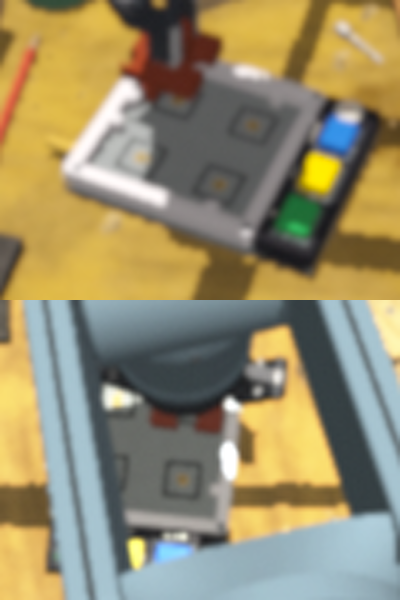

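View pics/v6s.png

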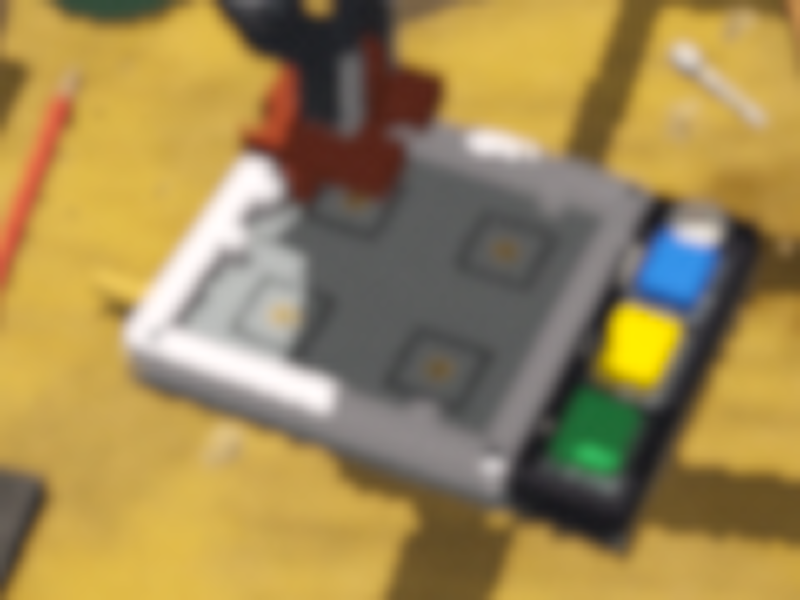

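Emit:
servo_tool([
  [[-0.08, -0.09, 0.8, 0, 0, 0], [0, 0, 0.8, 0, 0, 0], [0, 0, 0.3, 0, 0, 0], [0, 0, 0, 0, 0, 0], [0, 0, 0, 0, 0, 0]],
])

```text
time_s: 21.65
tool_pos: [584.9, 230.4, 41.1]
eef_rot: [-2.363, -2.07, 0.0]
ft_force: [0.3, 0.0, -0.3]
finger_gap: 20.8
```

```bash
python3 -c "
from h import *
p=bed((28,-28))
plan(p[0],p[1],25,82.3)
for n in('top','side'): cv2.imwrite('pics/%s7.png'%n,camera(n)[:,:,::-1])
b=cv2.imread('pics/side7.png')[170:230,200:280]
cv2.imwrite('pics/v7s.png',cv2.resize(b,(800,600),interpolation=cv2.INTER_CUBIC))
b=cv2.imread('pics/top7.png')[150:210,210:290]
cv2.imwrite('pics/v7t.png',cv2.resize(b,(800,600),interpolation=cv2.INTER_CUBIC))
"
```

```text
t=21.65 pos [584.9 230.4  41.1] th 82.45 tilt 0.0004 j6 -1.24 gap 20.8 F [ 0.3  0.  -0.3]
turn z rad: 0.0026 (deg -0.1) ; shift cm: x 0.041 y 0.029 z 1.608
```

View pics/v7s.png

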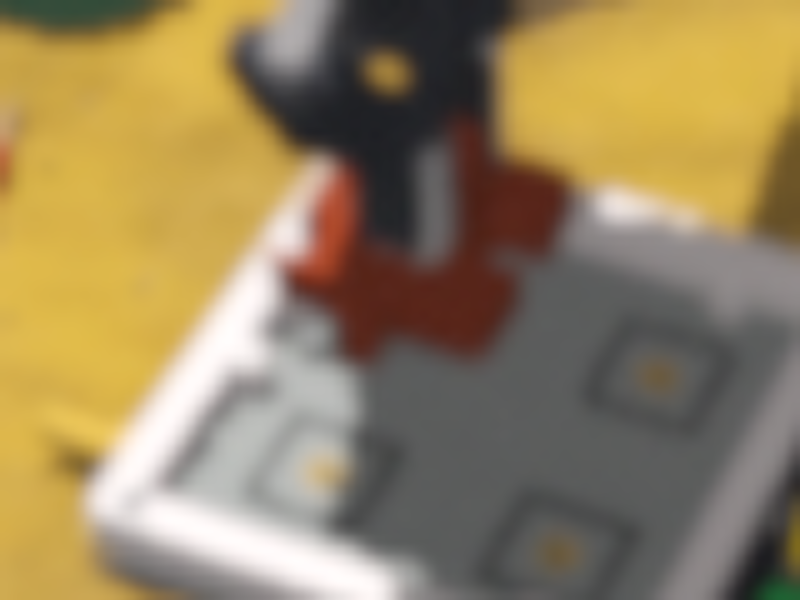

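View pics/v7t.png

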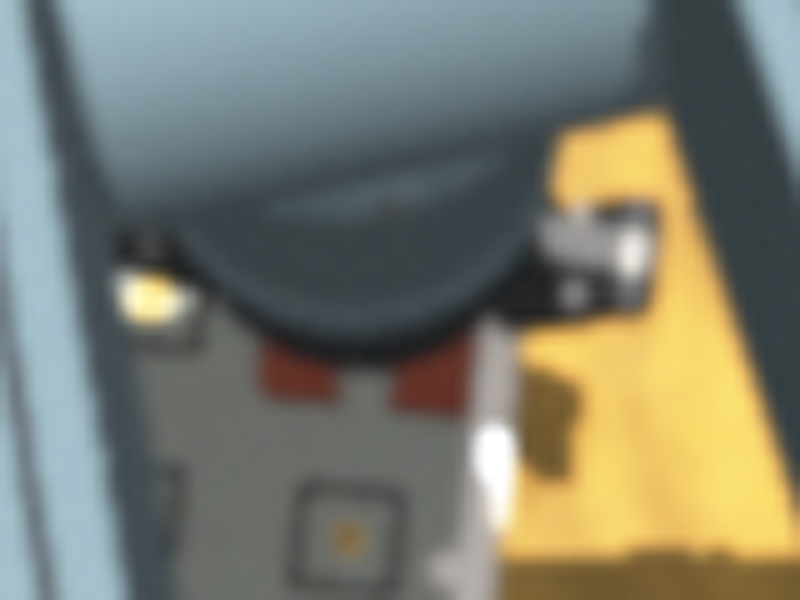

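Run:
```python
from h import *
s,R,t=st()
c,sn=np.cos(-.1318),np.sin(-.1318);Rb=np.array([[c,-sn],[sn,c]])
for z in(37.2,25.2):
    for k in((-26.5,26.5),(-26.5,-26.5),(-26.5,10),(-26.5,-10),(26.5,26.5)):
        P=np.r_[np.array([584.9,230.4])+Rb@k,z]
        a=proj("top",P)[0];b=proj("side",P)[0]
        print(z,k,"topview",((a-[210,150])*10).round(),"sideview",((b-[200,170])*10).round())
# red mask in both
for n,x0,y0 in(("top",210,150),("side",200,170)):
    im=cv2.imread(f"pics/{n}7.png");a=cv2.resize(im[y0:y0+60,x0:x0+80],None,fx=10,fy=10,interpolation=cv2.INTER_CUBIC).astype(float)
    m=((a[:,:,2]/(a[:,:,1]+5)>1.5)*255).astype(np.uint8)
    cv2.imwrite(f"pics/m7{n}.png",m)
    for q in cnts(m)[-3:]:
        print(n,cv2.contourArea(q),cv2.approxPolyDP(q,8,True)[:,0].tolist())
```

```text
37.2 (-26.5, 26.5) topview [247. 395.] sideview [494. 330.]
37.2 (-26.5, -26.5) topview [462. 417.] sideview [591. 172.]
37.2 (-26.5, 10) topview [314. 401.] sideview [525. 279.]
37.2 (-26.5, -10) topview [395. 410.] sideview [562. 219.]
37.2 (26.5, 26.5) topview [270. 183.] sideview [275. 258.]
25.2 (-26.5, 26.5) topview [249. 401.] sideview [494. 367.]
25.2 (-26.5, -26.5) topview [461. 423.] sideview [591. 209.]
25.2 (-26.5, 10) topview [315. 408.] sideview [525. 316.]
25.2 (-26.5, -10) topview [395. 416.] sideview [562. 257.]
25.2 (26.5, 26.5) topview [273. 193.] sideview [278. 296.]
top 1969.0 [[270, 355], [276, 389], [328, 390], [323, 366]]
top 3050.5 [[462, 345], [405, 365], [401, 400], [455, 407]]
side 125.0 [[0, 150], [3, 174]]
side 27938.0 [[559, 182], [495, 165], [478, 126], [459, 120], [464, 229], [446, 265], [420, 271], [368, 243], [361, 177], [347, 164], [320, 202], [313, 249], [292, 281], [335, 310], [356, 354], [391, 332], [472, 350], [511, 293], [494, 252], [546, 243]]
```

Run:
```python
from h import *
im=cv2.imread("pics/side7.png");im=cv2.convertScaleAbs(im,alpha=1.3)
K=4
outs=[]
for z in(37.2,25.2):
    a=rect("side",im,z,540,640,180,280,K)
    c,sn=np.cos(-.1318),np.sin(-.1318);Rb=np.array([[c,-sn],[sn,c]])
    p=[np.array([584.9,230.4])+Rb@np.array(k) for k in((-26.5,-26.5),(-26.5,26.5),(26.5,26.5),(26.5,-26.5))]
    pp=np.int32([[(280-q[1])*K,(640-q[0])*K] for q in p]);cv2.polylines(a,[pp],True,(255,0,255),1)
    outs.append(a)
cv2.imwrite("pics/v7r.png",np.hstack(outs))
a=rect("side",cv2.imread("pics/side3.png"),10,480,640,190,340,K);h=cv2.cvtColor(a,cv2.COLOR_BGR2HSV)
for c in cnts(((h[:,:,1]>60)*255).astype(np.uint8)):
    A=cv2.contourArea(c)/K/K;M=cv2.moments(c)
    if 5<A<200:print(A,640-M['m01']/M['m00']/K,340-M['m10']/M['m00']/K)
```

```text
11.34375 526.5899908172636 190.9866850321396
23.3125 587.0291554959786 230.89935210008937
23.96875 594.6573229030856 286.3293133420252
39.125 538.5132454739085 293.5746805111821
46.53125 530.9759346317439 239.07505036937542
149.5625 488.5859102939128 194.34891698008082
```

View pics/v7r.png

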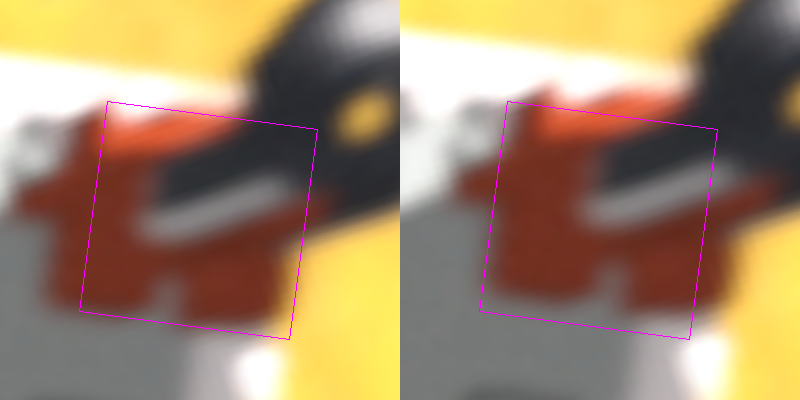

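Emit:
servo_tool([
  [[0.19, -0.27, 0, 0, 0, 0], [0, 0, 0, 0, 0, 0.0025], [0, 0, 0, 0, 0, 0], [0, 0, 0, 0, 0, 0]],
])

```text
time_s: 22.15
tool_pos: [582.5, 232.8, 41.5]
eef_rot: [2.365, 2.067, 0.0]
ft_force: [-0.1, 0.4, -1.1]
finger_gap: 20.7
```

```bash
cat > chk.py <<'E'
from h import *
import sys
# overlay of desired block outline (given nest centre as seen by each camera) on rectified views
def chk(tag,home,c_top,c_side,zb,ztop,yaw=-0.1344,K=4,half=50):
    outs=[]
    for n,B in(("top",c_top),("side",c_side)):
        im=camera(n)[:,:,::-1].copy();cv2.imwrite(f"pics/{n}{tag}.png",im)
        im=cv2.convertScaleAbs(im,alpha=1.3)
        p=bed(home,B,yaw);c,s=np.cos(yaw),np.sin(yaw);Rb=np.array([[c,-s],[s,c]])
        x1=p[0]+half;y1=p[1]+half
        for z in(zb,ztop):
            a=rect(n,im,z,x1-2*half,x1,y1-2*half,y1,K)
            q=[p+Rb@np.array(k) for k in((-26.5,-26.5),(-26.5,26.5),(26.5,26.5),(26.5,-26.5))]
            cv2.polylines(a,[np.int32([[(y1-u[1])*K,(x1-u[0])*K] for u in q])],True,(255,0,255),1);outs.append(a)
    o=np.vstack([np.hstack(outs[:2]),np.hstack(outs[2:])]);cv2.imwrite(f"pics/chk{tag}.png",cv2.resize(o,(600,600)))
E
python3 -c "
from chk import *
p=bed((28,-28));plan(p[0],p[1],25,82.3)
chk('8',(28,-28),(561.2,262.3),(562.8,262.5),25.2,37.2)"
```

```text
t=22.15 pos [582.5 232.8  41.5] th 82.31 tilt 0.0003 j6 -1.23 gap 20.7 F [-0.1  0.4 -1.1]
turn z rad: 0.0003 (deg -0.0) ; shift cm: x -0.158 y 0.292 z 1.646
```

View pics/chk8.png

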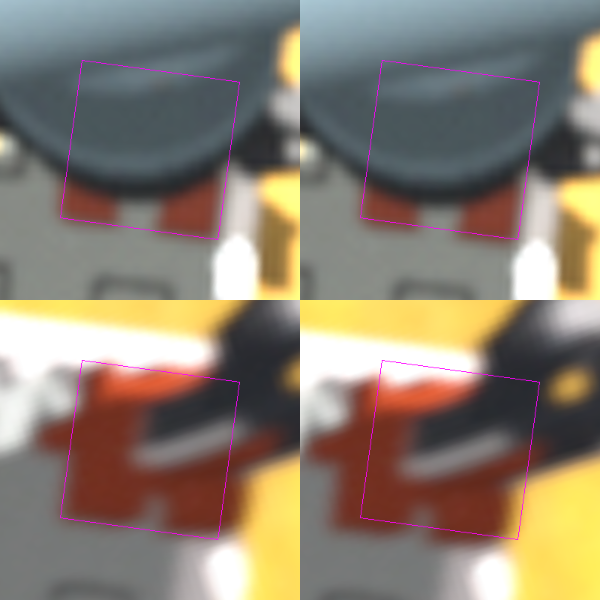

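Emit:
servo_tool([
  [[0, 0, 0.3, 0, 0, 0], [0, 0, 0.3, 0, 0, 0], [0, 0, 0.2, 0, 0, 0], [0, 0, 0, 0, 0, 0], [0, 0, 0, 0, 0, 0]],
])

```text
time_s: 22.75
tool_pos: [582.4, 232.7, 33.1]
eef_rot: [-2.365, -2.067, 0.0]
ft_force: [0.2, -1.1, -0.8]
finger_gap: 20.7
```

Emit:
servo_tool([
  [[0, 0, 0.2, 0, 0, 0], [0, 0, 0.2, 0, 0, 0], [0, 0, 0.2, 0, 0, 0], [0, 0, 0.1, 0, 0, 0], [0, 0, 0, 0, 0, 0], [0, 0, 0, 0, 0, 0]],
])

```text
time_s: 23.35
tool_pos: [582.5, 232.7, 26.3]
eef_rot: [2.365, 2.067, -0.0]
ft_force: [-0.5, 0.3, -0.1]
finger_gap: 20.9
```

Emit:
servo_tool([
  [[0, 0, 0, 0, 0, 0], [0, 0, 0, 0, 0, 0], [0, 0, 0, 0, 0, 0], [0, 0, -0.5, 0, 0, 0], [0, 0, -1.5, 0, 0, 0], [0, 0, -1.5, 0, 0, 0], [0, 0, -1.5, 0, 0, 0], [0, 0, -1.5, 0, 0, 0], [0, 0, -1, 0, 0, 0], [0, 0, 0, 0, 0, 0], [0, 0, 0, 0, 0, 0]],
], claw=3.4)

```text
time_s: 24.45
tool_pos: [582.6, 232.7, 101.8]
eef_rot: [2.365, 2.067, 0.001]
ft_force: [-0.3, 0.5, 0.2]
finger_gap: 34.0
```

Run:
```python
from h import *
plan(356,261,100,35.8)
for n in('top','side'): cv2.imwrite(f'pics/{n}9.png',camera(n)[:,:,::-1])
b=cv2.imread('pics/side9.png')[130:310,200:420]
a=cv2.imread('pics/top9.png')[150:330,170:350]
cv2.imwrite('pics/v9.png',np.hstack([cv2.resize(b,(440,360)),cv2.resize(a,(360,360))]))
```

```text
t=24.45 pos [582.6 232.7 101.8] th 82.30 tilt 0.0008 j6 -1.23 gap 34.0 F [-0.3  0.5  0.2]
turn z rad: 0.8117 (deg -46.5) ; shift cm: x -16.721 y -15.546 z 0.176
```

View pics/v9.png

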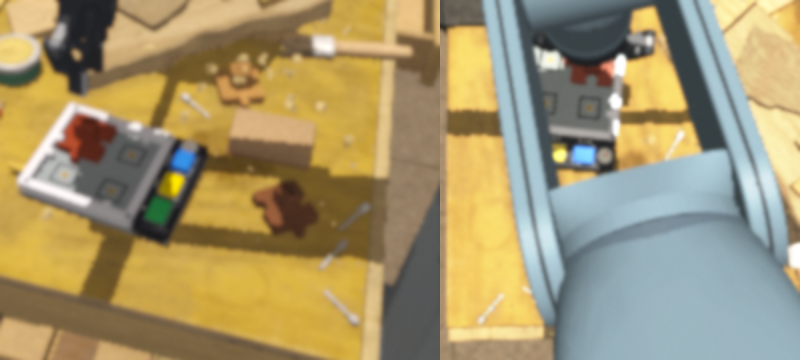

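Run:
```python
from h import *
K=3
x0,x1,y0,y1=290,480,30,330
def W(p): p=np.atleast_2d(p);return np.c_[x1-p[:,1]/K,y1-p[:,0]/K]
for f in("side0_raw","side9"):
    im=cv2.imread(f"pics/{f}.png")
    a=rect("side",im,12,x0,x1,y0,y1,K).astype(float);r=a[:,:,2]/(a[:,:,1]+3)
    for c in cnts(((r>1.4)*255).astype(np.uint8))[-4:]:
        M=cv2.moments(c);A=cv2.contourArea(c)/K/K
        if A>150:print(f,A,W([M['m10']/M['m00'],M['m01']/M['m00']]))
```

```text
side0_raw 3805.6111111111113 [[361.51808327 280.15015028]]
side9 2743.777777777778 [[357.20810048 266.49362643]]
```

Emit:
servo_tool([
  [[0, 0, 0, 0, 0, 0.135], [0, 0, 0, 0, 0, 0.135], [0, 0, 0, 0, 0, 0.135], [0, 0, 0, 0, 0, 0.135], [0, 0, 0, 0, 0, 0.135], [0, 0, 0, 0, 0, 0.135], [-0.6, -0.6, 0, 0, 0, 0], [-1.3, -1.2, 0, 0, 0, 0], [-1.3, -1.2, 0, 0, 0, 0], [-1.3, -1.2, 0, 0, 0, 0], [-1.3, -1.2, 0, 0, 0, 0], [-1.3, -1.2, 0, 0, 0, 0], [-1.3, -1.2, 0, 0, 0, 0], [-1.3, -1.2, 0, 0, 0, 0], [-1.3, -1.2, 0, 0, 0, 0], [-1.3, -1.2, 0, 0, 0, 0], [-1.3, -1.2, 0, 0, 0, 0], [-1.3, -1.2, 0, 0, 0, 0], [-1.3, -1.2, 0, 0, 0, 0], [-0.5, -0.5, 0, 0, 0, 0]],
], claw=4.0)

```text
time_s: 26.55
tool_pos: [353.7, 260.2, 100.9]
eef_rot: [-2.987, -0.972, 0.003]
ft_force: [-0.1, 0.9, -0.4]
finger_gap: 40.2
```

Emit:
servo_tool([
  [[0, 0, 1, 0, 0, 0], [0, 0, 1, 0, 0, 0], [0, 0, 1, 0, 0, 0], [0, 0, 0, 0, 0, 0], [0, 0, 0, 0, 0, 0]],
])

```text
time_s: 27.05
tool_pos: [356.4, 260.1, 70.6]
eef_rot: [2.989, 0.967, -0.002]
ft_force: [-0.0, -0.2, -0.5]
finger_gap: 40.1
```

Run:
```python
from h import *
plan(355.2,262,15.2,35.8)
for n in('top','side'): cv2.imwrite(f'pics/{n}10.png',camera(n)[:,:,::-1])
b=cv2.imread('pics/side10.png')[130:310,200:420]
a=cv2.imread('pics/top10.png')[150:330,170:350]
cv2.imwrite('pics/v10.png',np.hstack([cv2.resize(b,(440,360)),cv2.resize(a,(360,360))]))
```

```text
t=27.05 pos [356.4 260.1  70.6] th 35.87 tilt 0.0015 j6 -0.25 gap 40.1 F [-0.  -0.2 -0.5]
turn z rad: 0.0013 (deg -0.1) ; shift cm: x 0.017 y -0.222 z 5.543
```

View pics/v10.png

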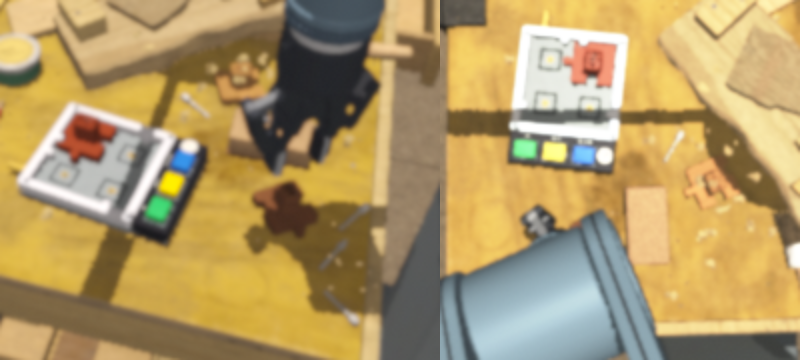

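Emit:
servo_tool([
  [[0, -0.22, 1, 0, 0, 0], [0, 0, 1.2, 0, 0, 0], [0, 0, 1.2, 0, 0, 0], [0, 0, 1, 0, 0, 0], [0, 0, 0.7, 0, 0, 0], [0, 0, 0.4, 0, 0, 0], [0, 0, 0, 0, 0, 0], [0, 0, 0, 0, 0, 0]],
])

```text
time_s: 27.95
tool_pos: [355.2, 262.2, 16.5]
eef_rot: [-2.989, -0.968, -0.001]
ft_force: [0.2, -0.3, -0.9]
finger_gap: 39.9
```

Emit:
servo_tool([
  [[0, 0, 0, 0, 0, 0], [0, 0, 0, 0, 0, 0], [0, 0, 0, 0, 0, 0], [0, 0, 0, 0, 0, 0], [0, 0, 0, 0, 0, 0], [0, 0, 0, 0, 0, 0], [0, 0, 0, 0, 0, 0]],
], claw=1.2)

```text
time_s: 28.65
tool_pos: [355.6, 262.4, 16.9]
eef_rot: [-2.989, -0.968, -0.002]
ft_force: [-0.6, 0.8, 6.3]
finger_gap: 20.7
```

Emit:
servo_tool([
  [[0, 0, -0.5, 0, 0, 0], [0, 0, -1, 0, 0, 0], [0, 0, -1.5, 0, 0, 0], [0, 0, -1.5, 0, 0, 0.137], [0, 0, -1.5, 0, 0, 0.137], [0, 0, -1.0, 0, 0, 0.137], [0, 0, 0, 0, 0, 0.137], [0, 0, 0, 0, 0, 0.137], [0, 0, 0, 0, 0, 0.137], [0, 0, 0, 0, 0, 0.137], [0, 0, 0, 0, 0, 0.137], [0, 0, 0, 0, 0, 0.137], [0, 0, 0, 0, 0, 0.137], [0, 0, 0, 0, 0, 0.137], [0, 0, 0, 0, 0, 0.137], [0, 0, 0, 0, 0, 0.137], [0, 0, 0, 0, 0, 0.137], [0, 0, 0, 0, 0, 0.137], [0, 0, 0, 0, 0, 0.137], [0, 0, 0, 0, 0, 0.137]],
])

```text
time_s: 30.65
tool_pos: [354.9, 262.1, 86.9]
eef_rot: [-2.064, 2.369, -0.0]
ft_force: [0.2, 1.0, 0.2]
finger_gap: 20.9
```

Emit:
servo_tool([
  [[0, 0, 0, 0, 0, 0.002], [0, 0, 0, 0, 0, 0], [0, 0, 0, 0, 0, 0]],
])

```text
time_s: 30.95
tool_pos: [355.0, 262.1, 86.5]
eef_rot: [-2.071, 2.362, -0.0]
ft_force: [0.1, 1.1, -0.7]
finger_gap: 21.0
```

Run:
```python
from h import *
p=bed((-28,-28));print(p)
plan(p[0]-1,p[1]+1.9,80,-97.7)
K=5;im=cv2.imread('pics/top10.png')
x0,x1,y0,y1=540,640,180,280
def W(p): p=np.atleast_2d(p);return np.c_[x1-p[:,1]/K,y1-p[:,0]/K]
a=rect("top",im,22,x0,x1,y0,y1,K).astype(float);r=a[:,:,2]/(a[:,:,1]+1)
for th in(1.3,1.5):
    c=cnts(((r>th)*255).astype(np.uint8))[-1]
    print(fitblock("red",W(c[:,0].astype(float)),585.2,230.8,-.1344))
```

```text
[529.70062571 238.30438749]
t=30.95 pos [355.  262.1  86.5] th -97.51 tilt 0.0001 j6 2.08 gap 21.0 F [ 0.1  1.1 -0.7]
turn z rad: 0.0033 (deg -0.2) ; shift cm: x -0.156 y -17.509 z 0.652
(np.float64(583.7856398538858), np.float64(231.80656038457445), np.float64(-0.12112262932275185), np.float64(-0.47665233524145606), {'+x': (np.int64(151), np.float64(0.19)), '-x': (np.int64(116), np.float64(0.19)), '+y': (np.int64(114), np.float64(-1.14)), '-y': (np.int64(218), np.float64(-1.14))})
(np.float64(583.6385303241852), np.float64(231.7362640761358), np.float64(-0.1070290022549546), np.float64(-1.6925104670062097), {'+x': (np.int64(151), np.float64(-0.93)), '-x': (np.int64(114), np.float64(-0.94)), '+y': (np.int64(103), np.float64(-2.46)), '-y': (np.int64(171), np.float64(-2.44))})
```

Emit:
servo_tool([
  [[0, -0.7, 0, 0, 0, 0.003], [-0.02, -1.3, 0, 0, 0, 0], [-0.02, -1.3, 0, 0, 0, 0], [-0.02, -1.3, 0, 0, 0, 0], [-0.02, -1.3, 0, 0, 0, 0], [-0.02, -1.3, 0, 0, 0, 0], [-0.02, -1.3, 0, 0, 0, 0], [-0.02, -1.3, 0, 0, 0, 0], [-0.02, -1.3, 0, 0, 0, 0], [0, -1.3, 0, 0, 0, 0], [0, -1.3, 0, 0, 0, 0], [0, -1.3, 0, 0, 0, 0], [0, -1.3, 0, 0, 0, 0], [0, -1.2, 1, 0, 0, 0], [0, 0, 1.5, 0, 0, 0], [0, 0, 1.2, 0, 0, 0], [0, 0, 0.6, 0, 0, 0], [0, 0, 0, 0, 0, 0], [0, 0, 0, 0, 0, 0], [0, 0, 0, 0, 0, 0]],
])

```text
time_s: 32.95
tool_pos: [529.0, 240.1, 44.0]
eef_rot: [-2.064, 2.367, -0.001]
ft_force: [-0.2, -0.9, -1.4]
finger_gap: 20.9
```

Run:
```python
from chk import *
p=bed((-28,-28));plan(p[0]-1,p[1]+1.9,27,-97.7)
z=sense()["tool_pos"][2]-16.7
chk('11',(-28,-28),(561.2,262.3),(562.8,262.5),z,z+12)
```

```text
t=32.95 pos [529.  240.1  44. ] th -97.82 tilt 0.0012 j6 1.94 gap 20.9 F [-0.2 -0.9 -1.4]
turn z rad: -0.0021 (deg 0.1) ; shift cm: x -0.007 y 0.032 z 1.697
```

View pics/chk11.png

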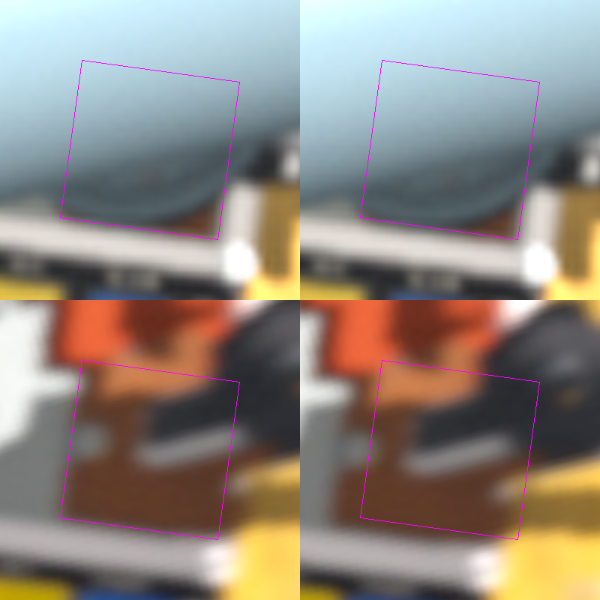

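Emit:
servo_tool([
  [[0, 0, 0.3, 0, 0, 0], [0, 0, 0.3, 0, 0, 0], [0, 0, 0.2, 0, 0, 0], [0, 0, 0, 0, 0, 0], [0, 0, 0, 0, 0, 0]],
])

```text
time_s: 33.55
tool_pos: [528.9, 239.8, 35.2]
eef_rot: [-2.064, 2.368, -0.001]
ft_force: [2.0, 0.1, -0.8]
finger_gap: 20.4
```

Emit:
servo_tool([
  [[0, 0, 0.2, 0, 0, 0], [0, 0, 0.2, 0, 0, 0], [0, 0, 0.2, 0, 0, 0], [0, 0, 0, 0, 0, 0], [0, 0, 0, 0, 0, 0]],
])

```text
time_s: 34.05
tool_pos: [528.9, 239.9, 29.1]
eef_rot: [-2.064, 2.368, -0.0]
ft_force: [3.1, -0.3, -2.9]
finger_gap: 20.5
```

Emit:
servo_tool([
  [[0, -0.07, 0.15, 0, 0, 0], [0, 0, 0.05, 0, 0, 0], [0, 0, 0, 0, 0, 0], [0, 0, 0, 0, 0, 0]],
])

```text
time_s: 34.45
tool_pos: [529.0, 239.7, 27.1]
eef_rot: [2.064, -2.367, -0.0]
ft_force: [1.5, -0.3, -1.3]
finger_gap: 20.7
```

Near the floor with little force. Release and lift, then check.

Emit:
servo_tool([
  [[0, 0, 0, 0, 0, 0], [0, 0, 0, 0, 0, 0], [0, 0, 0, 0, 0, 0], [0, 0, -0.5, 0, 0, 0], [0, 0, -1.5, 0, 0, 0], [0, 0, -1.5, 0, 0, 0], [0, 0, -1.5, 0, 0, 0], [0, 0, -1.5, 0, 0, 0], [0, 0, -1, 0, 0, 0], [0, 0, 0, 0, 0, 0], [0, 0, 0, 0, 0, 0]],
], claw=3.4)

```text
time_s: 35.55
tool_pos: [529.1, 239.7, 102.2]
eef_rot: [2.064, -2.368, -0.0]
ft_force: [0.2, -0.2, -0.2]
finger_gap: 34.1
```

Run:
```python
from h import *
plan(433.5,88.5,100,-69.3)
for n in('top','side'): cv2.imwrite(f'pics/{n}12.png',camera(n)[:,:,::-1])
b=cv2.imread('pics/side12.png')[130:310,200:420]
a=cv2.imread('pics/top12.png')[150:330,170:350]
cv2.imwrite('pics/v12.png',np.hstack([cv2.resize(b,(440,360)),cv2.resize(a,(360,360))]))
K=5;x0,x1,y0,y1=380,480,40,140
for f in("top0_raw","top10"):
    im=cv2.imread(f"pics/{f}.png").astype(float);r=im[:,:,2]/(im[:,:,1]+3);v=((r-0.9)*255).clip(0,255).astype(np.uint8)
    cv2.imwrite(f"pics/tan_{f}.png",rect("top",v,12,380,480,40,140,5))
cv2.imwrite("pics/tancmp.png",np.hstack([cv2.imread("pics/tan_top0_raw.png"),cv2.imread("pics/tan_top10.png")])[:, :])
```

```text
t=35.55 pos [529.1 239.7 102.2] th -97.83 tilt 0.0001 j6 1.94 gap 34.1 F [ 0.2 -0.2 -0.2]
turn z rad: -0.4980 (deg 28.5) ; shift cm: x 10.767 y 14.291 z 0.220
```

View pics/v12.png

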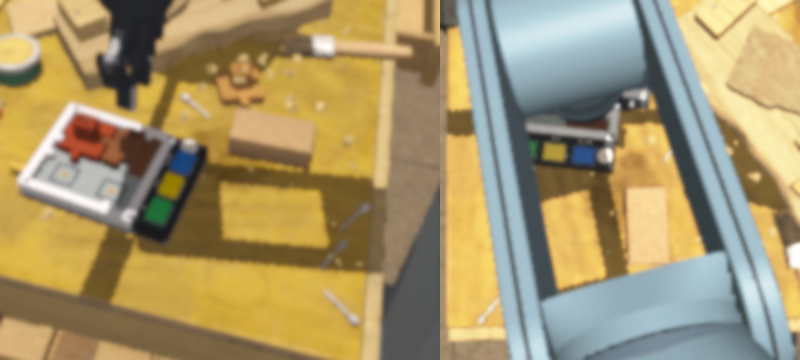

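View pics/tan_top10.png

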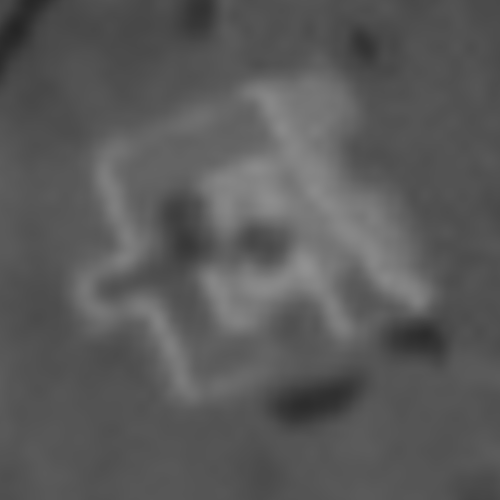

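Emit:
servo_tool([
  [[0, 0, 0, 0, 0, -0.124], [0, 0, 0, 0, 0, -0.124], [0, 0, 0, 0, 0, -0.124], [0, 0, 0, 0, 0, -0.124], [0.5, 0.7, 0, 0, 0, 0], [1.0, 1.3, 0, 0, 0, 0], [1.0, 1.3, 0, 0, 0, 0], [1.0, 1.3, 0, 0, 0, 0], [1.0, 1.3, 0, 0, 0, 0], [1.0, 1.3, 0, 0, 0, 0], [1.0, 1.3, 0, 0, 0, 0], [1.0, 1.3, 0, 0, 0, 0], [1.0, 1.3, 0, 0, 0, 0], [1.0, 1.3, 0, 0, 0, 0], [1.0, 1.3, 0, 0, 0, 0], [0.27, 0.6, 1, 0, 0, 0], [0, 0, 1.5, 0, 0, 0], [0, 0, 0.5, 0, 0, 0], [0, 0, 0, 0, 0, 0], [0, 0, 0, 0, 0, 0]],
], claw=4.0)

```text
time_s: 37.65
tool_pos: [433.5, 88.8, 72.3]
eef_rot: [2.583, -1.789, -0.0]
ft_force: [0.3, -1.1, -0.5]
finger_gap: 40.1
```

Run:
```python
from h import *
plan(433.3,88.0,15.2,-69.3)
for n in('top','side'): cv2.imwrite(f'pics/{n}13.png',camera(n)[:,:,::-1])
b=cv2.imread('pics/side13.png')[110:290,200:420]
a=cv2.imread('pics/top13.png')[150:330,170:350]
cv2.imwrite('pics/v13.png',np.hstack([cv2.resize(b,(440,360)),cv2.resize(a,(360,360))]))
```

```text
t=37.65 pos [433.5  88.8  72.3] th -69.41 tilt 0.0002 j6 1.16 gap 40.1 F [ 0.3 -1.1 -0.5]
turn z rad: -0.0019 (deg 0.1) ; shift cm: x 0.071 y 0.043 z 5.709
```

View pics/v13.png

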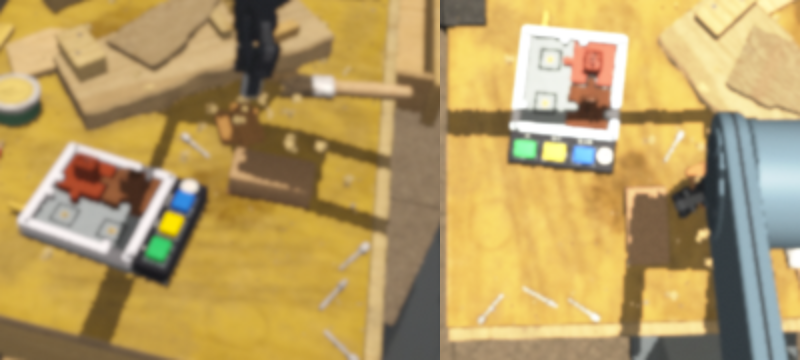

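Emit:
servo_tool([
  [[0.07, 0.04, 1, 0, 0, -0.002], [0, 0, 1.2, 0, 0, 0], [0, 0, 1.2, 0, 0, 0], [0, 0, 1, 0, 0, 0], [0, 0, 0.7, 0, 0, 0], [0, 0, 0.5, 0, 0, 0], [0, 0, 0, 0, 0, 0], [0, 0, 0, 0, 0, 0]],
])

```text
time_s: 38.55
tool_pos: [433.4, 87.9, 16.4]
eef_rot: [-2.584, 1.786, -0.0]
ft_force: [-0.2, -0.3, -0.3]
finger_gap: 40.0
```

Emit:
servo_tool([
  [[0, 0, 0, 0, 0, 0], [0, 0, 0, 0, 0, 0], [0, 0, 0, 0, 0, 0], [0, 0, 0, 0, 0, 0], [0, 0, 0, 0, 0, 0], [0, 0, 0, 0, 0, 0], [0, 0, 0, 0, 0, 0]],
], claw=1.2)

```text
time_s: 39.25
tool_pos: [433.7, 87.9, 16.9]
eef_rot: [-2.584, 1.786, -0.002]
ft_force: [-0.2, 0.2, 6.1]
finger_gap: 20.8
```

Run:
```python
from h import *
s,_,t=st();print(t,s["tool_pos"],s["finger_gap"],s["ft_force"])
cv2.imwrite('pics/side14.png',camera('side')[:,:,::-1])
b=cv2.imread('pics/side14.png')[130:220,260:370]
cv2.imwrite('pics/v14.png',cv2.resize(b,(660,540),interpolation=cv2.INTER_CUBIC))
```

```text
-69.29460756286866 [433.72011635  87.85688297  16.92004777] 20.840731732214103 [-0.16084894  0.22418367  6.10669942]
```

View pics/v14.png

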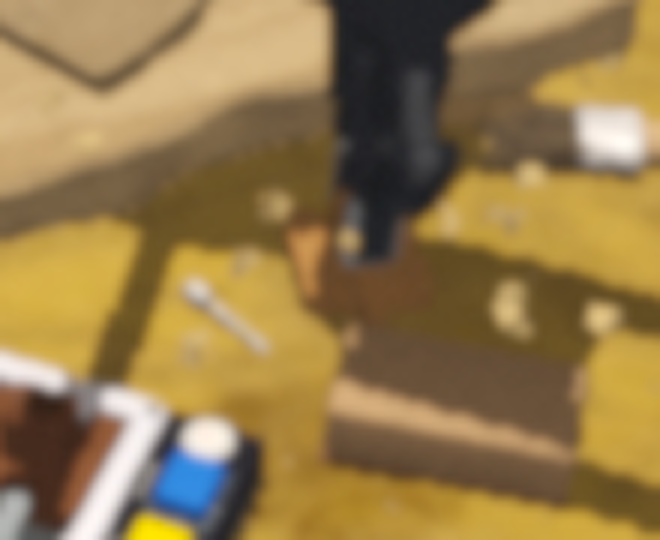

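Emit:
servo_tool([
  [[0, 0, -0.5, 0, 0, 0], [0, 0, -1, 0, 0, 0], [0, 0, -1.5, 0, 0, 0], [0, 0, -1.5, 0, 0, -0.13], [0, 0, -1.5, 0, 0, -0.13], [0, 0, -1.0, 0, 0, -0.13], [0, 0, 0, 0, 0, -0.13], [0, 0, 0, 0, 0, -0.13], [0, 0, 0, 0, 0, -0.13], [0, 0, 0, 0, 0, -0.13], [0, 0, 0, 0, 0, -0.13], [0, 0, 0, 0, 0, -0.13], [0, 0, 0, 0, 0, -0.13], [0, 0, 0, 0, 0, -0.13], [0, 0, 0, 0, 0, -0.13], [0, 0, 0, 0, 0, -0.13], [0, 0, 0, 0, 0, -0.13], [0, 0, 0, 0, 0, -0.13], [0, 0, 0, 0, 0, -0.13], [0, 0, 0, 0, 0, -0.13]],
])

```text
time_s: 41.3
tool_pos: [433.1, 87.9, 86.9]
eef_rot: [2.752, 1.514, 0.0]
ft_force: [0.6, 0.4, -0.7]
finger_gap: 20.6
```

Emit:
servo_tool([
  [[0, 0, 0, 0, 0, -0.13], [0, 0, 0, 0, 0, -0.13], [0, 0, 0, 0, 0, -0.13], [0, 0, 0, 0, 0, -0.046], [0, 0, 0, 0, 0, 0], [0, 0, 0, 0, 0, 0]],
])

```text
time_s: 41.9
tool_pos: [433.1, 87.9, 86.7]
eef_rot: [2.367, 2.066, 0.0]
ft_force: [0.7, 0.2, -0.2]
finger_gap: 20.6
```

Run:
```python
from h import *
p=bed((-28,28));print(p)
plan(p[0]-1,p[1]+1.7,60,82.3)
```

```text
[537.20438749 293.79937429]
t=41.90 pos [433.1  87.9  86.7] th 82.22 tilt 0.0003 j6 -1.49 gap 20.6 F [ 0.7  0.2 -0.2]
turn z rad: -0.0013 (deg 0.1) ; shift cm: x 21.953 y 7.432 z 2.668
```

Emit:
servo_tool([
  [[0.7, 0.3, 0, 0, 0, -0.001], [1.4, 0.47, 0, 0, 0, 0], [1.4, 0.47, 0, 0, 0, 0], [1.4, 0.47, 0, 0, 0, 0], [1.4, 0.47, 0, 0, 0, 0], [1.4, 0.47, 0, 0, 0, 0], [1.4, 0.47, 0, 0, 0, 0], [1.4, 0.47, 0, 0, 0, 0], [1.4, 0.47, 0, 0, 0, 0], [1.4, 0.47, 0, 0, 0, 0], [1.4, 0.47, 0, 0, 0, 0], [1.4, 0.47, 0, 0, 0, 0], [1.4, 0.47, 0, 0, 0, 0], [1.4, 0.47, 0, 0, 0, 0], [1.4, 0.47, 0, 0, 0, 0], [1.4, 0.47, 0, 0, 0, 0], [0.25, 0.08, 0, 0, 0, 0], [0, 0, 0, 0, 0, 0], [0, 0, 0, 0, 0, 0], [0, 0, 0, 0, 0, 0]],
])

```text
time_s: 43.9
tool_pos: [535.7, 295.0, 86.3]
eef_rot: [-2.365, -2.068, 0.001]
ft_force: [0.3, -0.1, -0.9]
finger_gap: 20.5
```

Emit:
servo_tool([
  [[0, 0, 1.5, 0, 0, 0], [0, 0, 1.5, 0, 0, 0], [0, 0, 1, 0, 0, 0], [0, 0, 0.3, 0, 0, 0], [0, 0, 0, 0, 0, 0], [0, 0, 0, 0, 0, 0]],
])

```text
time_s: 44.5
tool_pos: [536.4, 295.6, 43.9]
eef_rot: [2.364, 2.068, 0.001]
ft_force: [-0.2, -0.8, -1.4]
finger_gap: 21.0
```

Run:
```python
from chk import *
p=bed((-28,28));plan(p[0]-1,p[1]+1.7,27,82.3)
z=sense()["tool_pos"][2]-16.7
chk('15',(-28,28),(561.2,262.3),(562.8,262.5),z,z+12)
```

```text
t=44.50 pos [536.4 295.6  43.9] th 82.35 tilt 0.0009 j6 -1.12 gap 21.0 F [-0.2 -0.8 -1.4]
turn z rad: 0.0010 (deg -0.1) ; shift cm: x -0.014 y -0.021 z 1.687
```

View pics/chk15.png

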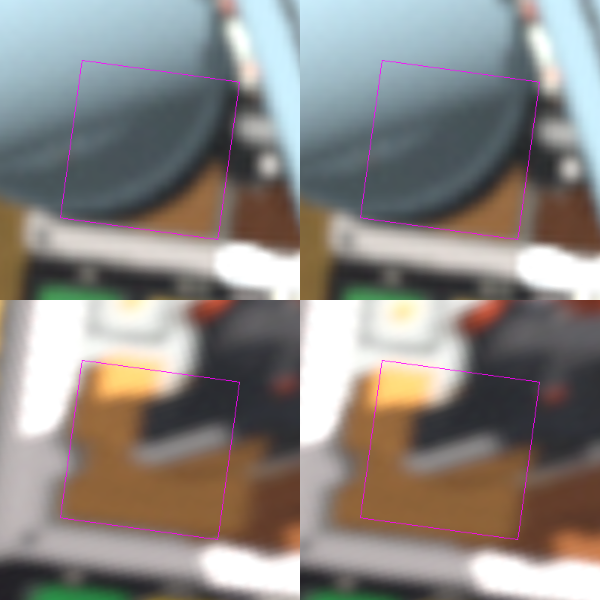

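Emit:
servo_tool([
  [[0, 0, 0.3, 0, 0, 0], [0, 0, 0.3, 0, 0, 0], [0, 0, 0.2, 0, 0, 0], [0, 0, 0, 0, 0, 0], [0, 0, 0, 0, 0, 0]],
])

```text
time_s: 45.1
tool_pos: [535.9, 295.6, 35.2]
eef_rot: [-2.364, -2.069, 0.0]
ft_force: [-1.0, -0.2, -0.9]
finger_gap: 21.0
```

Emit:
servo_tool([
  [[0, 0, 0.2, 0, 0, 0], [0, 0, 0.2, 0, 0, 0], [0, 0, 0.2, 0, 0, 0], [0, 0, 0, 0, 0, 0], [0, 0, 0, 0, 0, 0]],
])

```text
time_s: 45.6
tool_pos: [535.9, 295.5, 29.2]
eef_rot: [-2.364, -2.069, 0.0]
ft_force: [0.1, -0.7, -1.5]
finger_gap: 20.7
```

Emit:
servo_tool([
  [[0, 0, 0.15, 0, 0, 0], [0, 0, 0.05, 0, 0, 0], [0, 0, 0, 0, 0, 0], [0, 0, 0, 0, 0, 0]],
])

```text
time_s: 46.0
tool_pos: [535.9, 295.5, 27.3]
eef_rot: [-2.364, -2.068, 0.0]
ft_force: [-0.3, 0.5, -2.0]
finger_gap: 20.6
```

Emit:
servo_tool([
  [[0, 0, 0, 0, 0, 0], [0, 0, 0, 0, 0, 0], [0, 0, 0, 0, 0, 0], [0, 0, -0.5, 0, 0, 0], [0, 0, -1.5, 0, 0, 0], [0, 0, -1.5, 0, 0, 0], [0, 0, -1.5, 0, 0, 0], [0, 0, -1.5, 0, 0, 0], [0, 0, -1, 0, 0, 0], [0, 0, 0, 0, 0, 0], [0, 0, 0, 0, 0, 0]],
], claw=3.4)

```text
time_s: 47.1
tool_pos: [535.9, 295.5, 102.2]
eef_rot: [2.364, 2.068, 0.0]
ft_force: [0.5, 0.7, -0.0]
finger_gap: 33.8
```

Run:
```python
from h import *
p=bed((-88,44));print(p)
plan(p[0]-30,p[1]+60,100,82.3)
for n in('top','side'): cv2.imwrite(f'pics/{n}16.png',camera(n)[:,:,::-1])
b=cv2.imread('pics/side16.png')[170:270,190:310]
cv2.imwrite('pics/v16.png',cv2.resize(b,(720,600),interpolation=cv2.INTER_CUBIC))
```

```text
[479.88940501 317.69482956]
t=47.10 pos [535.9 295.5 102.2] th 82.36 tilt 0.0001 j6 -1.12 gap 33.8 F [ 0.5  0.7 -0. ]
turn z rad: 0.0010 (deg -0.1) ; shift cm: x 6.990 y -9.625 z 0.223
```

View pics/v16.png

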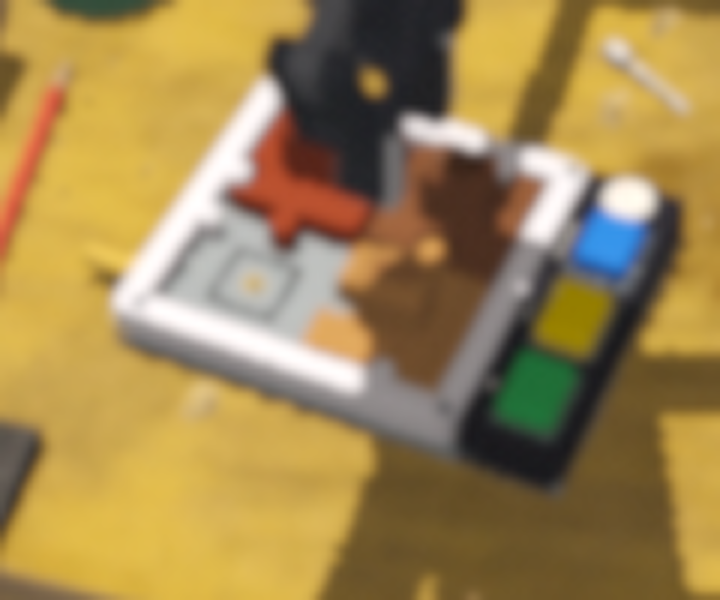

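Emit:
servo_tool([
  [[0.2, -0.7, 0, 0, 0, 0], [0.35, -1.3, 0, 0, 0, 0], [0.35, -1.3, 0, 0, 0, 0], [0.35, -1.3, 0, 0, 0, 0], [0.34, -1.3, 0, 0, 0, 0], [0, 0, 1.5, 0, 0, 0], [0, 0, 1.5, 0, 0, 0], [0, 0, 1.5, 0, 0, 0], [0, 0, 0.7, 0, 0, 0], [0, 0, 0, 0, 0, 0], [0, 0, 0, 0, 0, 0], [0, 0, 0, 0, 0, 0]],
], claw=0)

```text
time_s: 48.4
tool_pos: [480.2, 319.5, 51.2]
eef_rot: [2.364, 2.068, 0.002]
ft_force: [0.3, 0.1, -0.2]
finger_gap: -0.2
```

Run:
```python
from h import *
plan(479,319.2,31,82.3)
for n in('top','side'): cv2.imwrite(f'pics/{n}17.png',camera(n)[:,:,::-1])
b=cv2.imread('pics/side17.png')[170:270,190:310]
a=cv2.imread('pics/top17.png')[155:255,185:275]
cv2.imwrite('pics/v17.png',np.hstack([cv2.resize(b,(432,360),interpolation=cv2.INTER_CUBIC),cv2.resize(a,(324,360),interpolation=cv2.INTER_CUBIC)]))
```

```text
t=48.40 pos [480.2 319.5  51.2] th 82.36 tilt 0.0016 j6 -1.04 gap -0.2 F [ 0.3  0.1 -0.2]
turn z rad: 0.0011 (deg -0.1) ; shift cm: x -0.043 y -0.111 z 2.018
```

View pics/v17.png

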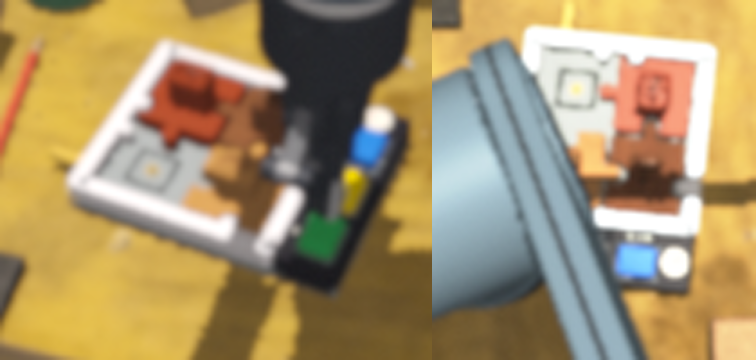

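Run:
```python
from h import *
im=cv2.imread('pics/side17.png');b=cv2.resize(im[200:260,230:310],(800,600),interpolation=cv2.INTER_CUBIC)
for P,c in(((480.2,319.5,51.2),(255,0,255)),((479,319.2,31),(0,255,255))):
    u=((proj("side",P)[0]-[230,200])*10+4.5).astype(int);print(u);cv2.circle(b,tuple(u.tolist()),6,c,2)
cv2.imwrite('pics/v17b.png',b)
```

```text
[502 281]
[504 344]
```

View pics/v17b.png

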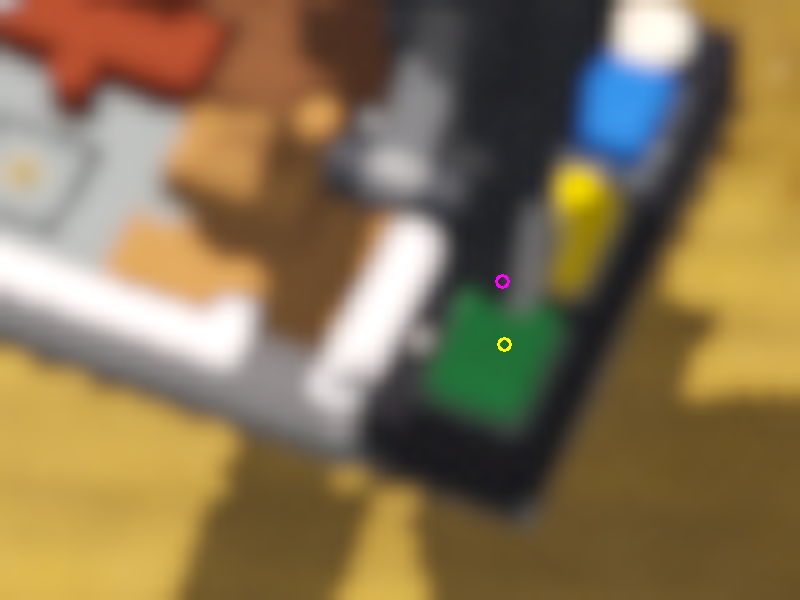

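Emit:
servo_tool([
  [[-0.04, -0.1, 0.6, 0, 0, 0], [0, 0, 0.6, 0, 0, 0], [0, 0, 0.5, 0, 0, 0], [0, 0, 0.2, 0, 0, 0], [0, 0, 0.1, 0, 0, 0], [0, 0, 0, 0, 0, 0], [0, 0, 0, 0, 0, 0]],
])

```text
time_s: 49.2
tool_pos: [478.6, 318.9, 30.4]
eef_rot: [2.364, 2.069, -0.0]
ft_force: [-0.8, -0.7, 1.6]
finger_gap: 0.1
```

Touching the key (1.6 N). Press on in small steps.

Emit:
servo_tool([
  [[0, 0, 0.15, 0, 0, 0], [0, 0, 0.15, 0, 0, 0], [0, 0, 0.1, 0, 0, 0], [0, 0, 0, 0, 0, 0], [0, 0, 0, 0, 0, 0]],
])

```text
time_s: 49.7
tool_pos: [478.8, 319.0, 26.5]
eef_rot: [2.364, 2.069, 0.001]
ft_force: [-0.8, -0.4, 5.7]
finger_gap: -0.1
```

Emit:
servo_tool([
  [[0, 0, 0.1, 0, 0, 0], [0, 0, 0.05, 0, 0, 0], [0, 0, 0, 0, 0, 0], [0, 0, 0, 0, 0, 0]],
])

```text
time_s: 50.1
tool_pos: [478.8, 319.0, 25.9]
eef_rot: [2.364, 2.069, 0.001]
ft_force: [-3.3, -1.2, 12.8]
finger_gap: -0.1
```

Emit:
servo_tool([
  [[0, 0, -0.3, 0, 0, 0], [0, 0, -0.7, 0, 0, 0], [0, 0, -1, 0, 0, 0], [-0.6, 0, -0.5, 0, 0, 0], [-1, 0, 0, 0, 0, 0], [-1, 0, 0, 0, 0, 0], [-1, 0, 0, 0, 0, 0], [0, 0, 0, 0, 0, 0], [0, 0, 0, 0, 0, 0], [0, 0, 0, 0, 0, 0]],
])

```text
time_s: 51.1
tool_pos: [473.9, 283.3, 49.7]
eef_rot: [-2.365, -2.068, -0.0]
ft_force: [0.5, -0.8, -0.9]
finger_gap: 0.4
```

Run:
```python
from h import *
plan(474.3,283.3,31,82.3)
for n in('top','side'): cv2.imwrite(f'pics/{n}18.png',camera(n)[:,:,::-1])
b=cv2.imread('pics/side18.png')[170:270,190:310]
a=cv2.imread('pics/top18.png')[155:255,185:275]
cv2.imwrite('pics/v18.png',np.hstack([cv2.resize(b,(432,360),interpolation=cv2.INTER_CUBIC),cv2.resize(a,(324,360),interpolation=cv2.INTER_CUBIC)]))
```

```text
t=51.10 pos [473.9 283.3  49.7] th 82.35 tilt 0.0002 j6 -1.10 gap 0.4 F [ 0.5 -0.8 -0.9]
turn z rad: 0.0008 (deg -0.0) ; shift cm: x 0.010 y 0.036 z 1.873
```

View pics/v18.png

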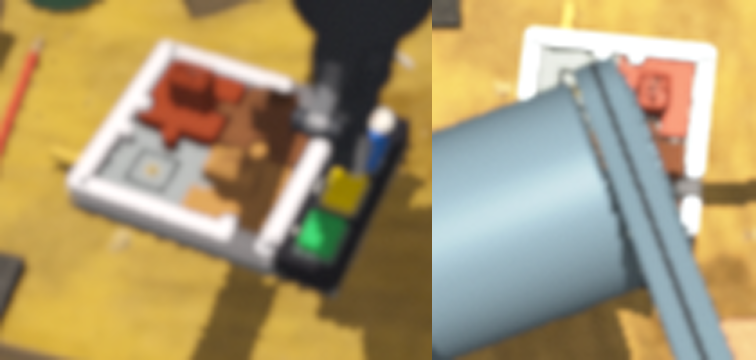

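Emit:
servo_tool([
  [[0.01, 0.03, 0.6, 0, 0, 0], [0, 0, 0.6, 0, 0, 0], [0, 0, 0.5, 0, 0, 0], [0, 0, 0.2, 0, 0, 0], [0, 0, 0.2, 0, 0, 0], [0, 0, 0.15, 0, 0, 0], [0, 0, 0.1, 0, 0, 0], [0, 0, 0, 0, 0, 0], [0, 0, 0, 0, 0, 0]],
])

```text
time_s: 52.1
tool_pos: [473.8, 283.2, 26.4]
eef_rot: [-2.364, -2.068, 0.001]
ft_force: [-3.4, -0.4, 3.7]
finger_gap: -0.3
```

Emit:
servo_tool([
  [[0, 0, 0.1, 0, 0, 0], [0, 0, 0.06, 0, 0, 0], [0, 0, 0, 0, 0, 0], [0, 0, 0, 0, 0, 0]],
])

```text
time_s: 52.5
tool_pos: [474.0, 283.3, 25.9]
eef_rot: [2.364, 2.069, 0.0]
ft_force: [-5.8, -2.2, 14.3]
finger_gap: -0.5
```

Emit:
servo_tool([
  [[0, 0, -0.3, 0, 0, 0], [0, 0, -0.7, 0, 0, 0], [0, 0, -1, 0, 0, 0], [-0.6, 0, -0.5, 0, 0, 0], [-1, 0, 0, 0, 0, 0], [-1, 0, 0, 0, 0, 0], [-1, 0, 0, 0, 0, 0], [0, 0, 0, 0, 0, 0], [0, 0, 0, 0, 0, 0], [0, 0, 0, 0, 0, 0]],
])

```text
time_s: 53.5
tool_pos: [469.4, 247.6, 49.6]
eef_rot: [-2.365, -2.068, -0.0]
ft_force: [-0.7, -0.5, -0.2]
finger_gap: 0.2
```

Run:
```python
from h import *
plan(469.3,247.7,31,82.3)
for n in('top','side'): cv2.imwrite(f'pics/{n}19.png',camera(n)[:,:,::-1])
b=cv2.imread('pics/side19.png')[170:270,190:310]
a=cv2.imread('pics/top19.png')[155:255,185:275]
cv2.imwrite('pics/v19.png',np.hstack([cv2.resize(b,(432,360),interpolation=cv2.INTER_CUBIC),cv2.resize(a,(324,360),interpolation=cv2.INTER_CUBIC)]))
```

```text
t=53.50 pos [469.4 247.6  49.6] th 82.35 tilt 0.0001 j6 -1.16 gap 0.2 F [-0.7 -0.5 -0.2]
turn z rad: 0.0008 (deg -0.0) ; shift cm: x 0.004 y -0.014 z 1.864
```

View pics/v19.png

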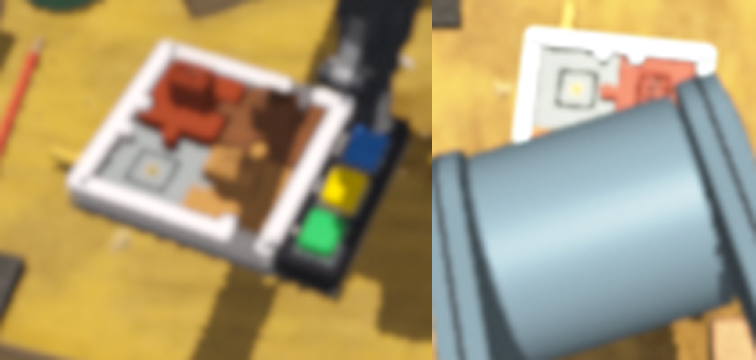

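Emit:
servo_tool([
  [[0, 0, 0.6, 0, 0, 0], [0, 0, 0.6, 0, 0, 0], [0, 0, 0.5, 0, 0, 0], [0, 0, 0.2, 0, 0, 0], [0, 0, 0.2, 0, 0, 0], [0, 0, 0.15, 0, 0, 0], [0, 0, 0.1, 0, 0, 0], [0, 0, 0, 0, 0, 0], [0, 0, 0, 0, 0, 0]],
])

```text
time_s: 54.5
tool_pos: [468.9, 247.6, 26.3]
eef_rot: [-2.364, -2.068, 0.001]
ft_force: [-3.4, 0.3, 4.9]
finger_gap: -0.3
```

Emit:
servo_tool([
  [[0, 0, 0.1, 0, 0, 0], [0, 0, 0.06, 0, 0, 0], [0, 0, 0, 0, 0, 0], [0, 0, 0, 0, 0, 0]],
])

```text
time_s: 54.9
tool_pos: [469.1, 247.6, 25.9]
eef_rot: [2.364, 2.069, 0.0]
ft_force: [-6.6, -1.3, 15.9]
finger_gap: -0.0
```

Emit:
servo_tool([
  [[0, 0, -0.3, 0, 0, 0], [0, 0, -0.7, 0, 0, 0], [0, 0, -1.5, 0, 0, 0], [0, 0, -2, 0, 0, 0], [0, 0, -2, 0, 0, 0], [0, 0, -2, 0, 0, 0], [0, 0, -2, 0, 0, 0], [0.9, -1.5, 0, 0, 0, 0], [1.2, -2, 0, 0, 0, 0], [1.2, -2, 0, 0, 0, 0], [1.2, -2, 0, 0, 0, 0], [1.2, -2, 0, 0, 0, 0], [1.2, -2, 0, 0, 0, 0], [1.2, -2, 0, 0, 0, 0], [1.2, -2, 0, 0, 0, 0], [1.2, -2, 0, 0, 0, 0], [1.2, -2, 0, 0, 0, 0], [1.2, -2, 0, 0, 0, 0], [0, 0, 0, 0, 0, 0], [0, 0, 0, 0, 0, 0]],
])

```text
time_s: 56.9
tool_pos: [272.6, 404.1, 129.0]
eef_rot: [2.362, 2.071, -0.001]
ft_force: [-0.2, -0.4, 0.3]
finger_gap: 0.2
```

Run:
```python
from h import *
for n in('top','side'): cv2.imwrite(f'pics/{n}20.png',camera(n)[:,:,::-1])
b=cv2.imread('pics/side20.png')[170:270,190:310]
a=cv2.imread('pics/top20.png')[155:255,185:275]
cv2.imwrite('pics/v20.png',np.hstack([cv2.resize(b,(432,360),interpolation=cv2.INTER_CUBIC),cv2.resize(a,(324,360),interpolation=cv2.INTER_CUBIC)]))
im=cv2.imread('pics/top20.png');K=4
g=rect("top",im,22,490,640,190,340,K)
q=[]
for h in((-28,28),(-28,-28),(28,-28)):
    p=[bed(np.array(h)+k) for k in((-26.5,-26.5),(-26.5,26.5),(26.5,26.5),(26.5,-26.5))]
    cv2.polylines(g,[np.int32([[(340-u[1])*K,(640-u[0])*K] for u in p])],True,(255,0,255),1)
cv2.imwrite('pics/fin.png',g)
cv2.imwrite('pics/full20.png',cv2.resize(im,(800,600)))
```

```text
(no output)
```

View pics/v20.png

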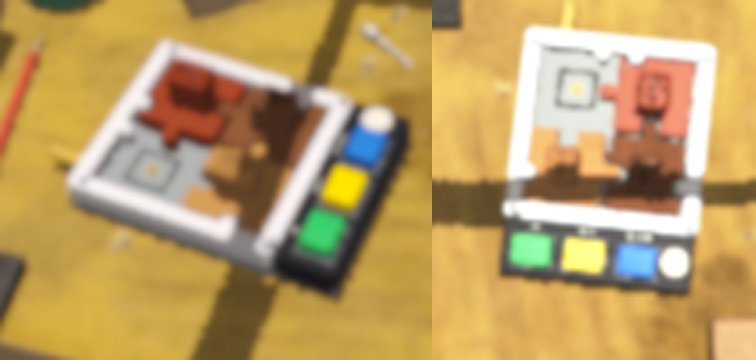

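View pics/fin.png

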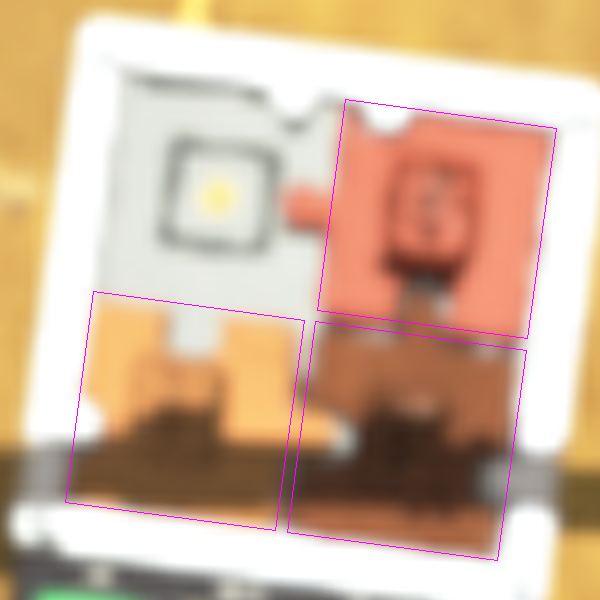

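View pics/full20.png

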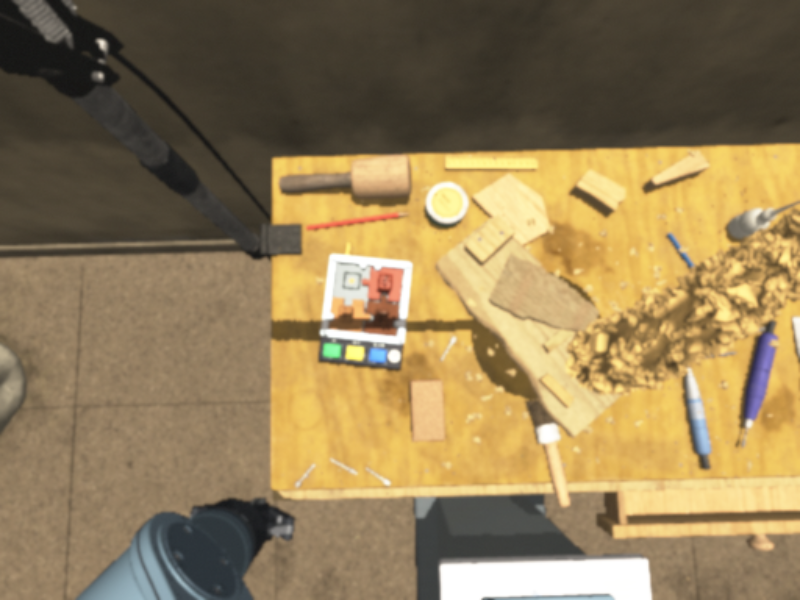

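```bash
python3 -c "
from plant import *
print(sense()['ft_force'],sense()['time_s']);print(job_done())"
```

```text
[ 0.10011446  0.1677993  -0.24503087] 57.0
the job is handed in; nothing more can be done
None
```

I moved the sanding block out of the nest and laid it flat on the bench. I then fitted the three blocks that were there: red-brown, dark and mid-brown. I saw no pale block on the bench, so its quarter stays empty. I pressed green, yellow and blue in that order, each to its stop at about 13–16 N, lifting clear in between, and handed in at 57 s with the arm clear.

- **Final pictures:** All three blocks sit in their own quarters, interlocked. The keys look up, the sanding block lies on the bench, and the tin looks where it started.
- **Flushness:** I did not measure it directly. I inferred it from the tool heights at release, which put each block on the nest floor, and from the top view.
- **Disagreement:** The top camera's y read about 1–2 mm off the robot near the bed, so I aligned each block to the nest in the pictures before lowering. Measured about 6 s after I released it, the red-brown block read about 1.7 mm from its home, within the 7 mm allowed.

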